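# Change the cartridges in the laundry dosing unit and rotate the stock

## Robot

A 7-joint arm with a two-finger parallel gripper is mounted at the origin on the work surface. World frame = base frame: x ahead of the robot, y to its left, z up, the work surface at z = 0. Lengths are in m, angles in rad, forces in N, time in s.
With the tool pointing down it reaches from about 0.425 to 0.925 m from the base axis. Payload 6.8 kg.
Tool frame: the origin (TCP) lies midway between the tips of the shut fingers; the grasp point (between the pads) lies 19 mm behind it; z points along the fingers, x is the direction in which the jaws open and shut, and the axes are right-handed (so a half turn about z gives the same grasp; the last joint's range is limited). The gripper opens to 85 mm and grips with 20 to 120 N. Pads are 22 mm wide; open, the fingers measure 114 mm over their backs; the gripper's body (76 mm by 85 mm) begins 54 mm behind the grasp point. The pads swing forward as they close: fully open they stand 13 mm farther back than shut.
Start: joints at [-1.292, 0.477, 0.022, 1.555, -0.011, 1.109, -0.083], TCP at [0.255, 0.625, 0.231] pointing down, gripper open.
Joint ranges: [-2.96, 2.96], [-0.34, 2.1], [-1.41, 1.46], [0.24, 2.44], [-1.37, 4.51], [0.17, 1.92], [-2.96, 2.96]. Speed limits (rad/s): [2.39, 2.39, 3.14, 3.14, 3.14, 3.14, 3.14].

## Interface

Orientations are given as a unit quaternion [w, x, y, z].
In Python, from station import bot, imaging, nets gives the robot as it stands. The module is installed in compiled form; this text tells all that it offers.
- The arm moves only by the tool apply_moves, never from a script. Its argument "moves" is text: rows parted by semicolons, each of 7 numbers parted by spaces: the gripper command: -1 is fully open, 1 is shut, values between are in proportion, then the shift along the tool's x, y, z normalised to -1 to 1, where 1 is 120 mm, then the turn, a rotation vector about the tool's x, y, z normalised to -1 to 1, where 1 is 4 degrees. In form: hand dx dy dz rx ry rz; .... A call has 1 to 12 rows; each row shifts and turns the commanded pose from where the row before left it, along the tool's axes as they then stand; what a row does not reach is not made up. A row lasts 1/12 s, in which the tool goes at most 41.7 mm and 7.16 degrees, less where a joint would pass 70% of its speed; a pose out of reach is approached as far as the arm can. A call with a number of a shift or a turn outside -1 to 1 is refused whole. A call with a gripper value outside its range is refused whole. The fingers move at their own pace and stop on an object; "force" is the grip in N (left out, the last holds). Time passes only in rows, so rows that do not move let the fingers close. It gives the time, the measured TCP pose, the force and the opening at its end, in the units of the state.
- bot.get_obs(): the state, without advancing time (a new reading comes with each control period).
- imaging.read_camera(name): name is "scene" or "top" or "wrist"; returns a dict with "image" (420x560x3 uint8, red, green, blue), "fx", "fy", "cx", "cy" (pixels), "view" (4x4, takes a point from world to camera coordinates); the wrist camera has in their place "mount" (4x4, takes a point from camera to tool coordinates, whose origin is the TCP and whose axes are the tool frame's). Camera axes: x right, y down, z forward; pixel columns grow to the right and rows downward; lengths in m; the calibration is good to about 2 mm. A picture is of the moment at which its call begins: read the wrist's pose just before it. There is no depth.
- bot.hand_in(): hands the job in, once; it reports no verdict.
Trained networks look in a picture, given as the dict that the camera call returned (one of the last four; its "shot" number tells which), for a name from the list of things; names that differ only in an ending like _2 or _b are one class to them, and where a whole thing is asked for, a point or a joint stands for the part that bears it (a point fixed in the world has none). Each returns a list of dicts, best first, with "score" (0 to 1); they miss things now and then, are a little off and sometimes report something else, mostly with a low value. They report only what shows in the picture. A call takes as long as a camera call. They do not tell look-alikes from the thing itself.
- nets.spot_in(picture, name): "rect" ([left, top, right, bottom] in pixels, round what is visible of it).
- nets.outline_of(picture, name): "region" (420x560 bool, what is visible of it) and "rect" ([left, top, right, bottom] in pixels, round what is visible of it).
- nets.spot_point(picture, name): "location" ([column, row] in pixels: a listed point, or the origin of a listed thing).
The state is a dict: "t": time; "q": joint angles; "joint_vel": joint speeds; "joint_torque": joint torques, N m; "eef_pos": TCP position; "tool_rot": TCP orientation; "contact_force": force on the tool from outside, world axes, zero at the start; "torque": the same for the moment, N m; "gripper_width": opening from 0.0 (shut) to 1.0 (fully open).
Only numpy, scipy, OpenCV 4.12 (cv2) and the standard library are available. Lean on these libraries where they do the work, as an engineer would, in place of code of your own. Each camera call takes 0.05 s, during which the arm holds its last target.

## Task

Press the orange button so the dosing tray pops out, stand the spent grey cartridges in the green crate, load both wells of the tray with the two cartridges from the front of the shelf row, and push the tray home until it clicks. Then restock the row: bring the two remaining white-capped cartridges forward to the two front rings, in the same order, and stand the new blue-capped ones directly behind them, one per ring with no ring skipped. Every cartridge must end up upright and centred in its place; leave everything else where it is.

Things in the scene. Friction and masses are not known exactly. Their poses are not given: they have to be found in the camera images.
- tray (a joint): how far the tray stands out of its housing, m: 0 = latched home, flush; about 0.125 = fully popped out (towards the housing's -x). A spring (1.4 to 3.6 N) drives it out. Pushing it in takes about 12 N over the last 25 mm as the catch snaps; it goes 6 mm past 0 to a stop. It stays in only if the catch has clicked (pushed to -0.002 or beyond), else it springs out again
- well_left (a point): floor centre of the +y one of the tray's two open square wells (60 mm in x, 56 in y, walls 14 mm high, blue), 18 mm above the table; moves with the tray, axes as dispenser. Well centres are 80 mm apart along y; with the tray out they lie 95 mm in front of the housing; the front panel's inner face is 30 mm to -x of them
- well_right (a point): the same for the other well, on the -y side of the tray
- release_top (a point): top centre of the orange round release button (32 mm across) on the housing's roof, 126 mm above the table when up, moves with it; it dips and springs back as the tray clicks home; it is pressed straight down, 10 mm of travel, 1.7 to 5.9 N, springs back; the tray lets go after about 4 to 6 mm
- dispenser: white, 220 mm deep (x), 190 wide (y), 112 high; origin on the table under the middle of its front edge, +x going back into the housing, y left, z up. The tray comes out of the front to -x; its white front panel, 166 mm wide, 14 thick, 10 to 85 mm above the table, has its outer face at x = -14 mm less the tray's travel. On the roof: dials 15 mm high, 65 mm beside the button; a fixed carton 70 mm high, 130 mm behind it
- place1 (a point): centre of ring 1 of the row on the shelf's top (52 mm white ring), front place, nearest the robot; rings 56 mm apart; +x runs from front to back of the row, y left, z up. The fixed wooden shelf's top is 30 mm above the table; its edges lie 50 mm in front of ring 1, 52 mm behind ring 4, 60 mm to -y and 115 mm to +y of the row
- place2 (a point): centre of ring 2 of the row on the shelf's top (52 mm white ring), second place; rings 56 mm apart; +x runs from front to back of the row, y left, z up. The fixed wooden shelf's top is 30 mm above the table; its edges lie 50 mm in front of ring 1, 52 mm behind ring 4, 60 mm to -y and 115 mm to +y of the row
- place3 (a point): centre of ring 3 of the row on the shelf's top (52 mm white ring), third place; rings 56 mm apart; +x runs from front to back of the row, y left, z up. The fixed wooden shelf's top is 30 mm above the table; its edges lie 50 mm in front of ring 1, 52 mm behind ring 4, 60 mm to -y and 115 mm to +y of the row
- place4 (a point): centre of ring 4 of the row on the shelf's top (52 mm white ring), back place; rings 56 mm apart; +x runs from front to back of the row, y left, z up. The fixed wooden shelf's top is 30 mm above the table; its edges lie 50 mm in front of ring 1, 52 mm behind ring 4, 60 mm to -y and 115 mm to +y of the row
- return_crate: fixed open green crate for spent cartridges, 150 mm (x) by 80 mm (y) outside, walls 4 mm thick and 18 mm high, floor 4 mm thick; origin under its centre. Two cartridges fit one behind the other along x
- old1: upright round cartridge, 46 mm in diameter and 52 mm tall, about 0.12 kg; origin at the centre of its underside, z up. Older full stock: orange with a white cap; starts on ring 1 of the row (1 = front)
- old2: upright round cartridge, 46 mm in diameter and 52 mm tall, about 0.12 kg; origin at the centre of its underside, z up. Older full stock: orange with a white cap; starts on ring 2 of the row (1 = front)
- old3: upright round cartridge, 46 mm in diameter and 52 mm tall, about 0.12 kg; origin at the centre of its underside, z up. Older full stock: orange with a white cap; starts on ring 3 of the row (1 = front)
- old4: upright round cartridge, 46 mm in diameter and 52 mm tall, about 0.12 kg; origin at the centre of its underside, z up. Older full stock: orange with a white cap; starts on ring 4 of the row (1 = front)
- new1: upright round cartridge, 46 mm in diameter and 52 mm tall, about 0.12 kg; origin at the centre of its underside, z up. New full stock: orange with a blue cap; starts on the table between the shelf and the dosing unit; may be absent
- new2: upright round cartridge, 46 mm in diameter and 52 mm tall, about 0.12 kg; origin at the centre of its underside, z up. New full stock: orange with a blue cap; starts on the table between the shelf and the dosing unit; may be absent
- spent1: upright round cartridge, 46 mm in diameter and 52 mm tall, about 0.12 kg; origin at the centre of its underside, z up. Spent: grey with a black cap; starts in a well of the shut tray, standing on the well's floor; may be absent, then that well is empty
- spent2: upright round cartridge, 46 mm in diameter and 52 mm tall, about 0.12 kg; origin at the centre of its underside, z up. Spent: grey with a black cap; starts in a well of the shut tray, standing on the well's floor; may be absent, then that well is empty
- tin1: bystander: small tin, 40 mm in diameter, 30 mm tall, on the shelf beside the row; origin under its centre
- tin2: bystander: the other such tin on the shelf
- spray: bystander: bottle 64 mm in diameter, 170 mm tall, on the table to one side; origin under its centre
- scoop_cup: bystander: clear cup 60 mm in diameter, 50 mm tall, on the table to one side; origin under its centre
- scrub_brush: bystander: brush lying on the table to one side; origin at its middle
Mind the look-alikes: they are no part of the job. Leave any pink look-alike of the old3 alone. What is shaped like the old4 but yellow is not meant.

How it is judged:
By the outcome, as a careful person would: the job done as asked, in the order asked, and still so for the second after the job is handed in, with the robot touching nothing.
Of new1, new2 only 1 to 2 are there at a start; the rules pass over those that are not, and their reading is None.
Of spent1, spent2 only 1 to 2 are there at a start; the rules pass over those that are not, and their reading is None.
At some moment in a run one of new1, new2 may be knocked a few centimetres aside while the robot is not near it.
It also fails if it takes over 210 s, if anything falls off the work surface, if the arm or the gripper's body presses on something with over 40 N, if the wrist force passes 120 N, or if a joint passes its speed limit or range.

## Working session

There is one attempt and no reset: what is moved stays moved. The work goes in short steps, Python scripts to look and compute and a tool call to move; the robot and the scene stay as the last step left them, time stands still between calls to the robot, and variables do not carry over. Pictures are saved under pics/ and viewed, and the job is handed in when it is done.

Besides the shell and the picture viewer there is one more tool, called after "Call:" by a JSON object that holds its "fn" and its "kwargs", one argument or row to a line. apply_moves: Moves the arm, as the interface text tells. Scaled input: -1 to 1 covers 120 mm each way for a shift and 4 degrees each way for a turn. Its arguments: {"type":"object","properties":{"moves":{"type":"string"},"force":{"type":"number"}},"required":["moves"]}

```bash
mkdir -p pics
cat > h.py <<'E'
import numpy as np, cv2
from station import bot, imaging, nets
from scipy.spatial.transform import Rotation as R
def save(p,name):
    cv2.imwrite('pics/'+name+'.png',cv2.cvtColor(p['image'],cv2.COLOR_RGB2BGR))
def Rq(q): return R.from_quat([q[1],q[2],q[3],q[0]])
def look(name):
    o=bot.get_obs(); p=imaging.read_camera(name)
    if 'view' in p: T=np.array(p['view'])
    else:
        W=np.eye(4); W[:3,:3]=Rq(o['tool_rot']).as_matrix(); W[:3,3]=o['eef_pos']
        T=np.linalg.inv(W@np.array(p['mount']))
    p['T']=T
    return p
def back(p,uv,z):
    T=p['T']; C=np.linalg.inv(T)
    d=C[:3,:3]@np.array([(uv[0]-p['cx'])/p['fx'],(uv[1]-p['cy'])/p['fy'],1.])
    c=C[:3,3]; return c+d*(z-c[2])/d[2]
def proj(p,X):
    c=p['T'][:3,:3]@np.array(X)+p['T'][:3,3]
    return np.array([p['fx']*c[0]/c[2]+p['cx'],p['fy']*c[1]/c[2]+p['cy']])
E
python3 - <<'E'
from h import *
o=bot.get_obs()
for k in o: print(k,np.round(o[k],3))
for n in ['scene','top','wrist']:
    p=look(n); save(p,n+'0')
    print(n,p['fx'],p['cx'],p['cy'],np.round(np.linalg.inv(p['T']),3).tolist())
E
```

```text
t 0.0
q [-1.292  0.478  0.022  1.556 -0.011  1.109 -0.083]
joint_vel [-0.001  0.001 -0.002 -0.     0.001  0.001 -0.002]
joint_torque [-0.0000e+00 -5.9644e+01  1.6080e+00 -2.8119e+01  1.2000e-02  9.0000e-03
 -0.0000e+00]
eef_pos [0.254 0.625 0.23 ]
tool_rot [ 0.001  0.83   0.558 -0.001]
contact_force [ 0.887 -0.306  0.062]
torque [-0.042 -0.035  0.002]
gripper_width 1.004
scene 388.34118103950414 284.08267186258433 209.44320146177114 [[-0.519, 0.584, -0.625, 1.243], [0.855, 0.343, -0.39, 0.396], [-0.014, -0.736, -0.677, 0.829], [0.0, 0.0, 0.0, 1.0]]
top 528.6127297671977 283.6760947742172 210.30143278118217 [[0.015, -0.997, 0.071, 0.465], [-1.0, -0.014, 0.014, -0.016], [-0.013, -0.072, -0.997, 1.665], [0.0, 0.0, 0.0, 1.0]]
wrist 324.28289278667955 278.5510564311824 212.48397874200697 [[0.378, 0.893, 0.246, 0.191], [0.926, -0.364, -0.101, 0.651], [-0.001, 0.266, -0.964, 0.374], [0.0, 0.0, 0.0, 1.0]]
```

View pics/scene0.png

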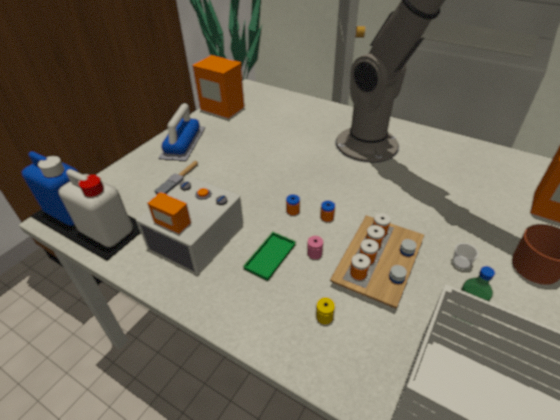

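View pics/top0.png

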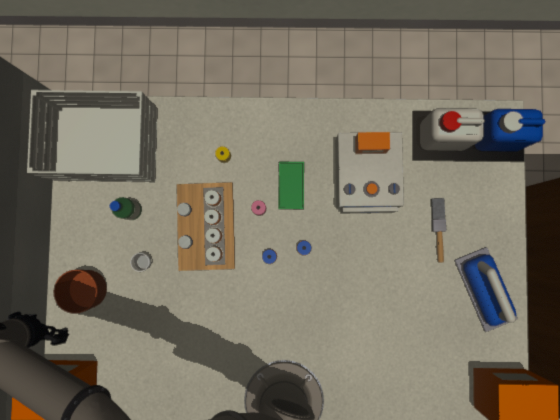

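Run:
```python
from h import *
for n in ['top','scene']:
    p=look(n)
    for nm in ['old1','new1','spent1','dispenser','return_crate','tin1','spray','scoop_cup']:
        for r in nets.spot_in(p,nm)[:7]: print(n,nm,round(r['score'],2),np.round(r['rect'],1))
    for nm,z in [('release_top',.126),('place1',.03),('place2',.03),('place3',.03),('place4',.03),('dispenser',0),('return_crate',0),('old1',.03),('new1',0)]:
        for r in nets.spot_point(p,nm)[:5]: print(n,nm,round(r['score'],2),np.round(r['location'],1),np.round(back(p,r['location'],z),4))
```

```text
top old1 0.66 [207.2 246.5 221.6 265. ]
top old1 0.54 [212.8 146.6 230.7 164.2]
top old1 0.48 [204.7 209.2 221.7 224.5]
top old1 0.47 [252.9 199.3 264.7 216. ]
top old1 0.45 [205.7 188.4 224.6 206.5]
top old1 0.42 [179.5 236.3 193.1 246.8]
top new1 0.69 [296.2 242.1 308.9 257.9]
top new1 0.61 [262.9 247.3 276.7 264.5]
top dispenser 0.98 [334.1 133.7 403.4 215.8]
top dispenser 0.28 [205.9 246.1 222.1 264.2]
top return_crate 0.55 [275.7 164.1 306.7 210.1]
top return_crate 0.21 [295.4 241.2 310.2 257. ]
top tin1 0.55 [177.3 203.6 188.7 213.6]
top tin1 0.42 [177.8 236.1 193.2 247.8]
top tin1 0.4 [205.5 186.7 221.5 205.9]
top spray 0.83 [109.5 193.8 142.9 220.6]
top scoop_cup 0.68 [128.2 251.4 152.1 272.1]
top scoop_cup 0.67 [341.7 202.7 398.9 212.1]
top release_top 0.57 [372.8 186.9] [ 0.6468 -0.2532  0.126 ]
top place1 0.93 [213.5 195.8] [0.6237 0.2266 0.03  ]
top place1 0.76 [212.5 250.6] [0.4536 0.2255 0.03  ]
top place1 0.71 [211.7 231.9] [0.5113 0.2294 0.03  ]
top place1 0.63 [212.7 216.6] [0.5588 0.2275 0.03  ]
top place1 0.49 [187.5 210.7] [0.576  0.3064 0.03  ]
top place2 0.93 [2
[... 2407 characters left out ...]
 [358.8 271.6] [0.6102 0.2247 0.03  ]
scene place3 0.72 [370.9 242.1] [0.4976 0.2125 0.03  ]
scene place4 0.91 [358.8 271.6] [0.6102 0.2247 0.03  ]
scene place4 0.72 [370.9 242.1] [0.4976 0.2125 0.03  ]
scene dispenser 0.96 [219.3 212.2] [ 0.5914 -0.2512  0.    ]
scene return_crate 0.75 [271.5 256.9] [ 0.6623 -0.011   0.    ]
scene old1 0.9 [312.7 250.7] [0.6076 0.0885 0.03  ]
scene old1 0.84 [324.5 314. ] [0.7673 0.2054 0.03  ]
scene old1 0.83 [381.2 229.3] [0.436  0.2191 0.03  ]
scene old1 0.82 [359.8 273.1] [0.6134 0.2288 0.03  ]
scene old1 0.78 [366.  261.5] [0.5693 0.2277 0.03  ]
scene new1 0.62 [326.1 214.7] [0.432  0.0428 0.    ]
scene new1 0.58 [294.6 211.2] [ 0.4676 -0.0495  0.    ]
```

Call:
{"fn": "apply_moves", "kwargs": {
  "moves": "0.2 0 0.1 -0.05 0 0 -0.925;0.2 0 0.2 -0.05 0 0 -0.925;0.2 0 0.2 -0.05 0 0 -0.925;0.2 0 0.2 -0.05 0 0 -0.925;0.2 0 0.1 -0.05 0 0 -0.925;0.2 0 0.1 0 0 0 -0.925"
}}

```text
t: 2.45
eef_pos: [0.3615, 0.5997, 0.2629]
tool_rot: [-0.0, 0.707, 0.708, 0.001]
contact_force: [-0.3, 1.0, 0.4]
gripper_width: 0.4
```

```bash
cat >> h.py <<'E'
def plan(x,y,z,yaw=90.):
    o=bot.get_obs(); M=Rq(o['tool_rot']); m=M.as_matrix()
    c,s=np.cos(np.radians(yaw)),np.sin(np.radians(yaw))
    G=np.array([[c,s,0],[s,-c,0],[0,0,-1.]])
    rv=np.degrees((M.inv()*R.from_matrix(G)).as_rotvec())/4
    d=np.array([x,y,z])-np.array(o['eef_pos'])
    print('t',round(o['t'],2),'pos',np.round(o['eef_pos'],4),'yaw',round(np.degrees(np.arctan2(m[1,0],m[0,0])),2),'w',round(o['gripper_width'],3),'F',np.round(o['contact_force'],1))
    print('dist',np.round(d,4),'turn',np.round(rv,3),'shift now-axes',np.round(m.T@d/.12,4),'shift goal-axes',np.round(G.T@d/.12,4))
E
python3 - <<'E'
from h import *
plan(.45,.22,.25)
E
```

```text
t 2.45 pos [0.3615 0.5997 0.2629] yaw 90.1 w 0.4 F [-0.3  1.   0.4]
dist [ 0.0885 -0.3797 -0.0129] turn [ 0.023 -0.024  0.024] shift now-axes [-3.1653  0.7323  0.103 ] shift goal-axes [-3.1639  0.7379  0.1072]
```

Call:
{"fn": "apply_moves", "kwargs": {
  "moves": "0.2 -0.29 0.1 0 0 0 0;0.2 -0.29 0.1 0 0 0 0;0.2 -0.29 0.1 0 0 0 0;0.2 -0.29 0.1 0 0 0 0;0.2 -0.29 0.1 0 0 0 0;0.2 -0.29 0.1 0 0 0 0;0.2 -0.29 0.1 0 0 0 0;0.2 -0.29 0.1 0 0 0 0;0.2 -0.29 0.1 0 0 0 0;0.2 -0.29 0.1 0 0 0 0;0.2 -0.26 0.1 0 0 0 0;0.2 0 0 0 0 0 0"
}}

```text
t: 3.45
eef_pos: [0.4943, 0.2127, 0.2617]
tool_rot: [0.002, 0.711, 0.704, -0.0]
contact_force: [1.0, -0.8, 0.8]
gripper_width: 0.401
```

Run:
```python
from h import *
p=look('wrist');save(p,'w1')
plan(.647,-.25,.25)
```

```text
t 3.5 pos [0.493  0.2165 0.2617] yaw 89.6 w 0.399 F [ 0.8 -0.2 -0.4]
dist [ 0.154  -0.4665 -0.0117] turn [ 0.016  0.014 -0.099] shift now-axes [-3.8783  1.3097  0.1027] shift goal-axes [-3.8874  1.283   0.0974]
```

View pics/w1.png

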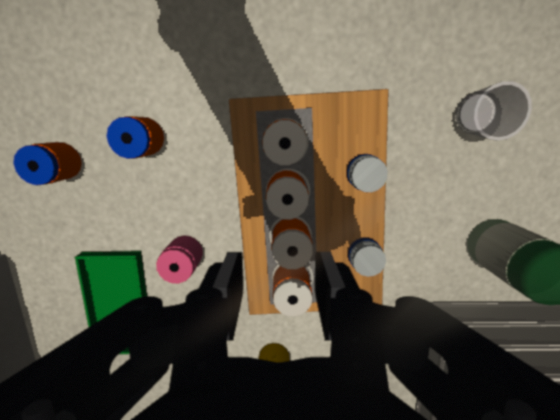

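Run:
```python
from h import *
p=look('wrist')
print(np.round(np.linalg.inv(p['T'])[:3,3],3))
for uv in [(285,143),(287,199),(292,250),(292,299)]: print(np.round(back(p,uv,.082),4))
for uv in [(126,137),(33,165)]: print(np.round(back(p,uv,.052),4))
for a in [(230,99,'shelf'),(387,89,''),(249,313,''),(383,305,'')]: print(np.round(back(p,a[:2],.03),4))
p=look('top')
g=cv2.cvtColor(cv2.resize(p['image'],None,fx=4,fy=4,interpolation=cv2.INTER_CUBIC)[100*4:280*4,160*4:300*4],cv2.COLOR_RGB2BGR)
cv2.imwrite('pics/t1.png',g)
g=cv2.cvtColor(cv2.resize(p['image'],None,fx=5,fy=5,interpolation=cv2.INTER_CUBIC)[120*5:225*5,270*5:420*5],cv2.COLOR_RGB2BGR)
cv2.imwrite('pics/t2.png',g)
```

```text
[0.424 0.218 0.405]
[0.4436 0.2237 0.082 ]
[0.4996 0.2256 0.082 ]
[0.5555 0.231  0.082 ]
[0.6141 0.2312 0.082 ]
[0.438  0.0557 0.052 ]
[ 0.4668 -0.0492  0.052 ]
[0.3992 0.1646 0.03  ]
[0.3902 0.3354 0.03  ]
[0.6649 0.177  0.03  ]
[0.6543 0.3519 0.03  ]
```

View pics/t1.png

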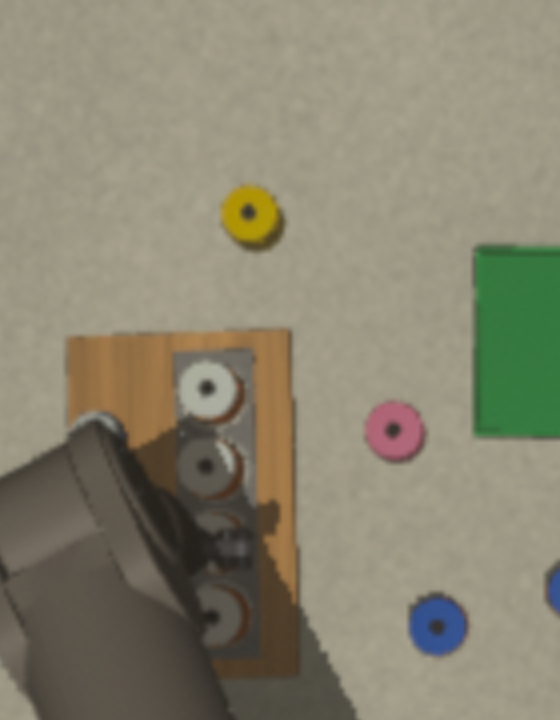

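View pics/t2.png

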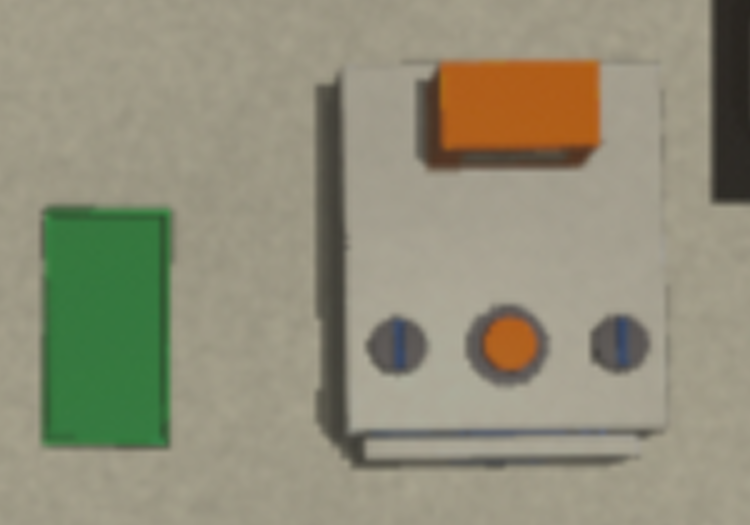

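Run:
```python
from h import *
p=look('top')
f=lambda u,v:(270+u/5-.4,120+v/5-.4)
print('button',back(p,f(511,343),.126))
a=back(p,f(347,433),.112);b=back(p,f(665,430),.112);print('front roof',a,b,np.degrees(np.arctan2(-(b-a)[0],-(b-a)[1]))*-1, (a+b)/2,np.linalg.norm(b-a))
c=back(p,f(343,72),.112);print('side',c,np.degrees(np.arctan2((c-a)[1],(c-a)[0])),np.linalg.norm(c-a))
cr=[back(p,f(*q),.018) for q in [(43,208),(171,208),(169,446),(43,443)]]
print(np.round(cr,4),np.mean(cr,0))
plan(.647,-.255,.16)
```

```text
button [ 0.64297415 -0.25034007  0.126     ]
front roof [ 0.59002027 -0.1563232   0.112     ] [ 0.59440113 -0.34294223  0.112     ] 1.3447658199632824 [ 0.5922107  -0.24963272  0.112     ] 0.18667044045371564
side [ 0.80524763 -0.15231944  0.112     ] 1.0657196032064045 0.21526459768238657
[[ 0.7369  0.0272  0.018 ]
 [ 0.738  -0.0533  0.018 ]
 [ 0.5879 -0.0539  0.018 ]
 [ 0.5887  0.0249  0.018 ]] [ 0.66286882 -0.01376352  0.018     ]
t 3.65 pos [0.491  0.222  0.2614] yaw 90.11 w 0.401 F [ 0.6  0.5 -0.6]
dist [ 0.156  -0.477  -0.1014] turn [-0.001 -0.011  0.026] shift now-axes [-3.978   1.2923  0.842 ] shift goal-axes [-3.975   1.2996  0.845 ]
```

Call:
{"fn": "apply_moves", "kwargs": {
  "moves": "1 -0.15 0.1 0 0 0 0;1 -0.34 0.11 0 0 0 0;1 -0.34 0.11 0 0 0 0;1 -0.34 0.11 0 0 0 0;1 -0.34 0.11 0 0 0 0;1 -0.34 0.11 0 0 0 0;1 -0.34 0.11 0 0 0 0;1 -0.34 0.11 0 0 0 0;1 -0.34 0.11 0 0 0 0;1 -0.34 0.11 0 0 0 0;1 -0.34 0.1 0 0 0 0;1 -0.34 0.08 0 0 0 0",
  "force": 40
}}

```text
t: 4.65
eef_pos: [0.6421, -0.2335, 0.2609]
tool_rot: [-0.0, 0.705, 0.709, 0.001]
contact_force: [0.8, 0.5, 0.2]
gripper_width: -0.001
```

Call:
{"fn": "apply_moves", "kwargs": {
  "moves": "1 -0.14 0 0.2 0 0 0;1 0 0 0.2 0 0 0;1 0 0 0 0 0 0;1 0 0 0 0 0 0"
}}

```text
t: 4.98
eef_pos: [0.6404, -0.2485, 0.2117]
tool_rot: [-0.002, 0.706, 0.708, -0.0]
contact_force: [0.9, 1.1, 1.5]
gripper_width: -0.001
```

Run:
```python
from h import *
p=look('wrist');save(p,'w2')
plan(.644,-.25,.13)
print(proj(p,[.644,-.25,.126]))
p=look('scene');save(p,'s2')
```

```text
t 5.03 pos [ 0.6414 -0.2486  0.2135] yaw 90.23 w 0.001 F [0.4 0.1 1. ]
dist [ 0.0026 -0.0014 -0.0835] turn [-0.004 -0.019  0.056] shift now-axes [-0.0125  0.0216  0.6956] shift goal-axes [-0.0115  0.0215  0.6956]
[275.24005468 224.48104958]
```

View pics/w2.png

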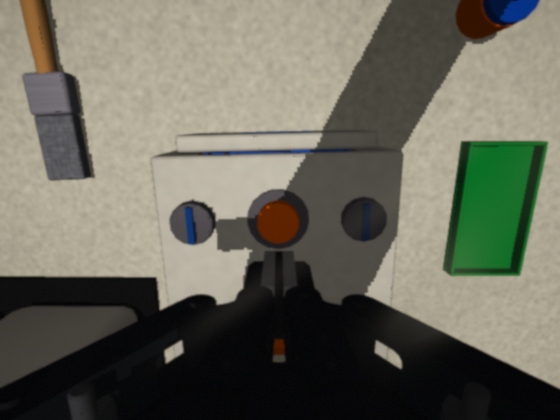

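Call:
{"fn": "apply_moves", "kwargs": {
  "moves": "1 0 0.01 0.2 0 0 0;1 0 0 0.25 0 0 0;1 0 0 0.2 0 0 0;1 0 0 0.05 0 0 0;1 0 0 0.03 0 0 0;1 0 0 0.03 0 0 0;1 0 0 0.03 0 0 0;1 0 0 0.02 0 0 0;1 0 0 0 0 0 0"
}}

```text
t: 5.83
eef_pos: [0.6431, -0.251, 0.1176]
tool_rot: [0.001, 0.707, 0.708, 0.001]
contact_force: [0.3, 0.4, 1.4]
gripper_width: -0.005
```

Run:
```python
from h import *
p=look('scene');save(p,'s3')
plan(.644,-.25,.2)
```

```text
t 5.88 pos [ 0.643  -0.2512  0.1175] yaw 90.06 w 0.003 F [1.5 1.1 1.6]
dist [0.001  0.0012 0.0825] turn [0.044 0.01  0.016] shift now-axes [ 0.0097  0.0109 -0.6874] shift goal-axes [ 0.0102  0.0087 -0.6874]
```

View pics/s3.png

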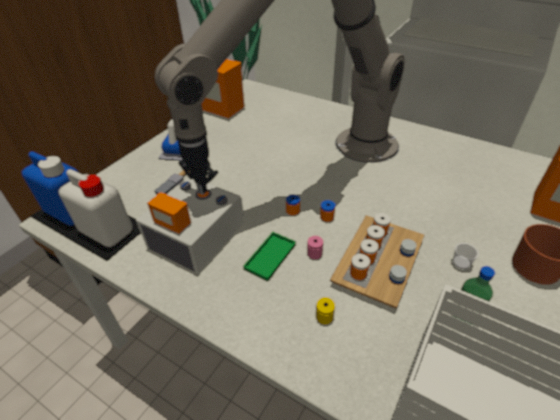

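Call:
{"fn": "apply_moves", "kwargs": {
  "moves": "1 0 0 0.02 0 0 0;1 0 0 0.02 0 0 0;1 0 0 0 0 0 0;1 0 0 0 0 0 0"
}}

```text
t: 6.22
eef_pos: [0.643, -0.2514, 0.1158]
tool_rot: [0.001, 0.707, 0.707, 0.001]
contact_force: [-7.8, 5.3, 25.1]
gripper_width: 0.002
```

Run:
```python
from h import *
p=look('wrist');save(p,'w3')
plan(.644,-.25,.2)
```

```text
t 6.27 pos [ 0.643  -0.2514  0.1158] yaw 90.03 w 0.002 F [-6.1  5.4 25.5]
dist [0.001  0.0014 0.0842] turn [ 0.055 -0.002  0.008] shift now-axes [ 0.012   0.0109 -0.7013] shift goal-axes [ 0.0119  0.0082 -0.7013]
```

View pics/w3.png

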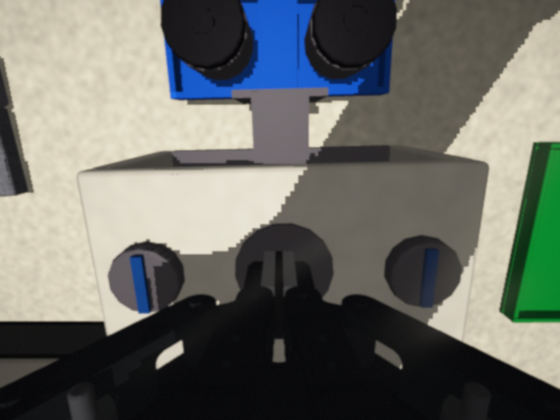

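Call:
{"fn": "apply_moves", "kwargs": {
  "moves": "1 0 0 -0.2 0 0 0;1 0 0 -0.3 0 0 0;0.2 0 -0.1 -0.3 0 0 0;0.2 0 -0.25 -0.1 0 0 0;0.2 0 -0.3 0 0 0 0;0.2 0 -0.3 0 0 0 0;0.2 0 -0.1 0 0 0 0;0.2 0 0 0 0 0 0;0.2 0 0 0 0 0 0;0.2 0 0 0 0 0 0"
}}

```text
t: 7.1
eef_pos: [0.5169, -0.2512, 0.2196]
tool_rot: [0.001, 0.707, 0.708, 0.0]
contact_force: [-0.2, 0.0, 0.8]
gripper_width: 0.403
```

Run:
```python
from h import *
p=look('wrist');save(p,'w4')
plan(.497,-.25,.2)
for n in ['spent1','well_left','well_right']:
    for r in nets.spot_point(p,n)[:3]: print(n,round(r['score'],2),np.round(r['location'],1),np.round(back(p,r['location'],.018),4))
print(proj(p,[.497,-.21,.07]),proj(p,[.497,-.29,.07]))
```

```text
t 7.15 pos [ 0.5171 -0.2511  0.2194] yaw 90.1 w 0.405 F [-0.2  0.3 -1. ]
dist [-0.0201  0.0011 -0.0194] turn [0.015 0.006 0.025] shift now-axes [ 0.0092 -0.1679  0.1614] shift goal-axes [ 0.0088 -0.1677  0.1616]
spent1 0.85 [237.1 166.7] [ 0.4935 -0.2945  0.018 ]
spent1 0.67 [316.6 166.4] [ 0.4931 -0.2102  0.018 ]
spent1 0.16 [467.3 300.1] [ 0.6522 -0.0253  0.018 ]
[323.12217434 178.14988982] [235.18326085 178.07144214]
```

View pics/w4.png

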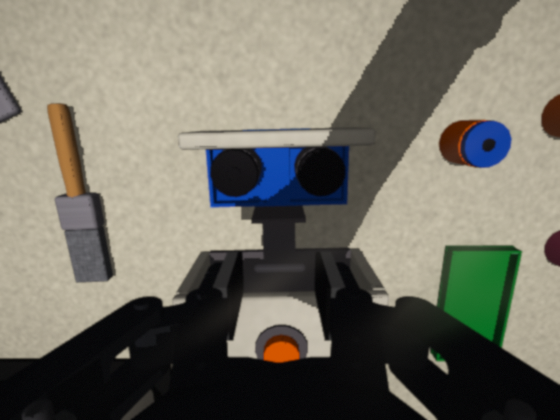

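Run:
```python
from h import *
p=look('wrist')
im=cv2.resize(p['image'][120:220,170:390],None,fx=3.6,fy=3.6,interpolation=cv2.INTER_CUBIC)
im=np.clip((im/255.)**.5*255,0,255).astype(np.uint8)
cv2.imwrite('pics/w4z.png',cv2.cvtColor(im,cv2.COLOR_RGB2BGR))
plan(.497,-.25,.2)
for uv in [(235,172),(322,171)]: print(back(p,uv,.07))
```

```text
t 7.35 pos [ 0.5164 -0.2511  0.219 ] yaw 90.08 w 0.402 F [0.2 0.7 0.8]
dist [-0.0194  0.0011 -0.019 ] turn [-0.004  0.003  0.021] shift now-axes [ 0.0093 -0.1613  0.1581] shift goal-axes [ 0.009  -0.1614  0.158 ]
[ 0.49080039 -0.28970603  0.07      ]
[ 0.48979725 -0.21114287  0.07      ]
```

View pics/w4z.png

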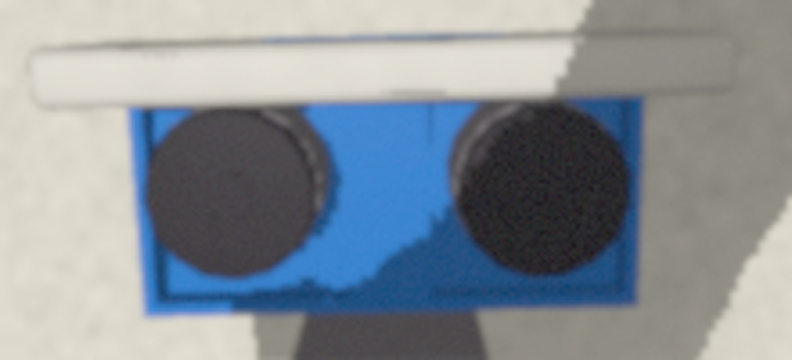

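Call:
{"fn": "apply_moves", "kwargs": {
  "moves": "-0.46 0 0 0 0 0 -0.3;-0.46 0 0 0 0 0 0"
}}

```text
t: 7.52
eef_pos: [0.5158, -0.2512, 0.2191]
tool_rot: [-0.0, 0.699, 0.715, -0.0]
contact_force: [0.7, -0.2, 0.1]
gripper_width: 0.671
```

Run:
```python
from h import *
p=look('wrist')
plan(.491,-.2120,.100,91.2)
plan(.491,-.2120,.036,91.2)
c=nets.outline_of(p,'spent1')
for r in c[:3]:
    m=r['region'].astype(np.uint8); print(r['score'],r['rect'],m.sum())
for uv in [(275.5,148.6)]: print(back(p,uv,.085))
```

```text
t 7.57 pos [ 0.5158 -0.2512  0.2192] yaw 91.27 w 0.725 F [ 0.2 -0.2 -0.6]
dist [-0.0248  0.0392 -0.1192] turn [-0.003  0.001  0.019] shift now-axes [ 0.3315 -0.1989  0.993 ] shift goal-axes [ 0.3312 -0.1995  0.9929]
t 7.57 pos [ 0.5158 -0.2512  0.2192] yaw 91.27 w 0.725 F [ 0.2 -0.2 -0.6]
dist [-0.0248  0.0392 -0.1832] turn [-0.003  0.001  0.019] shift now-axes [ 0.3315 -0.1988  1.5263] shift goal-axes [ 0.3312 -0.1995  1.5263]
0.97 [210.9, 153.0, 260.4, 197.3] 2066
0.96 [293.3, 149.9, 345.6, 201.2] 2094
[ 0.46813376 -0.2540789   0.085     ]
```

Call:
{"fn": "apply_moves", "kwargs": {
  "moves": "-0.46 0.16 -0.1 0.1 0 0 0;-0.46 0.17 -0.1 0.2 0 0 0;-0.46 0 0 0.3 0 0 0;-0.46 0 0 0.3 0 0 0;-0.46 0 0 0.3 0 0 0;-0.46 0 0 0.2 0 0 0;-0.46 0 0 0.12 0 0 0;-0.46 0 0 0 0 0 0;-0.46 0 0 0 0 0 0;0.4 0 0 0 0 0 0;0.4 0 0 0 0 0 0;0.4 0 0 0 0 0 0"
}}

```text
t: 8.62
eef_pos: [0.492, -0.2127, 0.0384]
tool_rot: [0.001, 0.699, 0.715, 0.001]
contact_force: [-0.0, -1.2, 5.2]
gripper_width: 0.529
```

Run:
```python
from h import *
p=look('wrist');save(p,'w5')
plan(.491,-.2120,.036,91.2)
```

```text
t 8.67 pos [ 0.492  -0.2126  0.0384] yaw 91.23 w 0.524 F [ 0.5 -0.4  6.9]
dist [-0.001   0.0006 -0.0024] turn [0.042 0.013 0.008] shift now-axes [ 0.0055 -0.0083  0.0198] shift goal-axes [ 0.0055 -0.0082  0.0199]
```

View pics/w5.png

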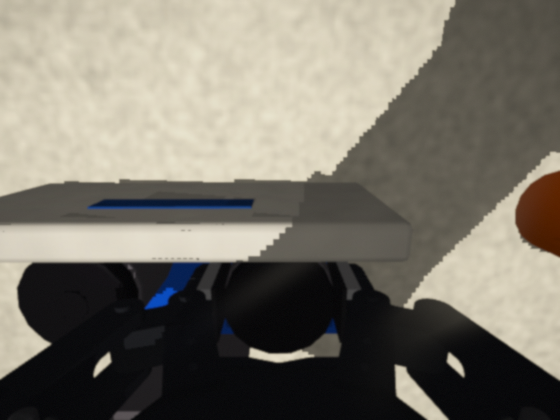

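Call:
{"fn": "apply_moves", "kwargs": {
  "moves": "0.4 0 0 -0.1 0 0 0;0.4 0 0 -0.3 0 0 0;0.4 0 0 -0.3 0 0 0;0.4 0 0 -0.3 0 0 0;0.4 0.05 0 -0.3 0 0 0;0.4 0.2 0.15 0 0 0 0;0.4 0.2 0.24 0 0 0 0;0.4 0.24 0.24 0 0 0 0;0.4 0.24 0.24 0 0 0 0;0.4 0.24 0.24 0 0 0 0;0.4 0.24 0.24 0 0 0 0;0.4 0.24 0.24 0 0 0 0"
}}

```text
t: 9.67
eef_pos: [0.6778, -0.0084, 0.1938]
tool_rot: [-0.0, 0.699, 0.715, -0.0]
contact_force: [0.6, -0.7, -2.1]
gripper_width: 0.528
```

Run:
```python
from h import *
p=look('wrist');save(p,'w6')
plan(.699,-.0135,.026,90.5)
```

```text
t 9.72 pos [0.683  0.0017 0.1934] yaw 91.79 w 0.526 F [ 5.7  8.5 -0.2]
dist [ 0.016  -0.0152 -0.1674] turn [ 0.064 -0.078  0.321] shift now-axes [-0.1385  0.1232  1.3949] shift goal-axes [-0.1281  0.1324  1.3951]
```

View pics/w6.png

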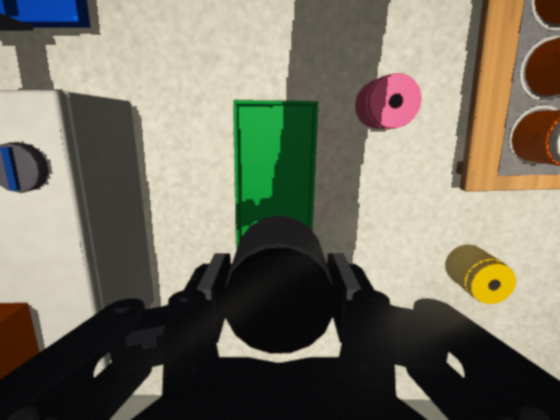

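Call:
{"fn": "apply_moves", "kwargs": {
  "moves": "0.4 0 0.12 0.1 0 0 0.1;0.4 0 0 0.1 0 0 0.08;0.4 0 0 0 0 0 0;0.4 0 0 0 0 0 0"
}}

```text
t: 10.05
eef_pos: [0.6898, -0.0109, 0.1681]
tool_rot: [-0.001, 0.704, 0.71, -0.001]
contact_force: [0.2, 0.1, -0.6]
gripper_width: 0.523
```

Run:
```python
from h import *
p=look('wrist');save(p,'w7')
plan(.699,-.0135,.026,90.5)
for z,(u,v) in [(.018,(237,101)),(.018,(317,101))]: pass
for r in nets.spot_point(p,'return_crate')[:2]: print(r['score'],r['location'],back(p,r['location'],0))
for X in [(.588,.026),(.588,-.054)]: print(proj(p,[*X,.018]))
```

```text
t 10.1 pos [ 0.6904 -0.0109  0.169 ] yaw 90.44 w 0.523 F [ 0.2  0.3 -1.9]
dist [ 0.0086 -0.0026 -0.143 ] turn [-0.021  0.007 -0.015] shift now-axes [-0.0213  0.0732  1.1915] shift goal-axes [-0.022   0.0714  1.1916]
0.98 [274.3, 165.0] [ 0.6595704  -0.01453985  0.        ]
[322.29849518  83.06369246]
[227.68614469  82.31140332]
```

View pics/w7.png

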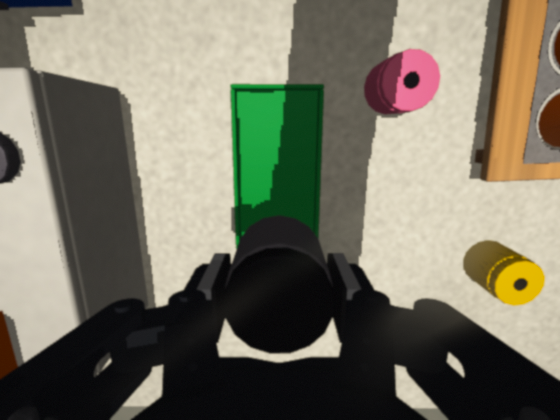

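Call:
{"fn": "apply_moves", "kwargs": {
  "moves": "0.4 -0.01 0.08 0.25 0 0 0;0.4 0 0 0.3 0 0 0;0.4 0 0 0.3 0 0 0;0.4 0 0 0.2 0 0 0;0.4 0 0 0.1 0 0 0;0.4 0 0 0.03 0 0 0;0.4 0 0 0 0 0 0;0.4 0 0 0 0 0 0"
}}

```text
t: 10.82
eef_pos: [0.7027, -0.0112, 0.0295]
tool_rot: [0.001, 0.704, 0.71, 0.001]
contact_force: [0.1, 1.0, -1.2]
gripper_width: 0.525
```

Run:
```python
from h import *
plan(.699,-.0135,.0244,90.5)
```

```text
t 10.82 pos [ 0.7027 -0.0112  0.0295] yaw 90.5 w 0.525 F [ 0.1  1.  -1.2]
dist [-0.0037 -0.0023 -0.0051] turn [ 0.046  0.    -0.001] shift now-axes [-0.0188 -0.0314  0.0422] shift goal-axes [-0.0188 -0.0313  0.0423]
```

Call:
{"fn": "apply_moves", "kwargs": {
  "moves": "0.4 0 -0.02 0.02 0 0 0;0.4 0 0 0.01 0 0 0;0.4 0 0 0.01 0 0 0;0.4 0 0 0 0 0 0"
}}

```text
t: 11.15
eef_pos: [0.6995, -0.0109, 0.0245]
tool_rot: [0.0, 0.704, 0.71, 0.001]
contact_force: [-2.2, 0.8, 7.5]
gripper_width: 0.527
```

Call:
{"fn": "apply_moves", "kwargs": {
  "moves": "-0.3 0 0 0 0 0 0;-0.3 0 0 0 0 0 0;-0.3 0 0 -0.05 0 0 0;-0.3 0 0 -0.2 0 0 0;-0.46 0 0 -0.3 0 0 0;-0.46 0 0 -0.3 0 0 0;-0.46 0 0 -0.3 0 0 0;-0.46 0 0 -0.3 0 0 0;-0.46 -0.1 -0.1 0 0 0 -0.2;-0.46 -0.25 -0.2 0 0 0 0;-0.46 -0.27 -0.2 0 0 0 0;-0.46 -0.27 -0.2 0 0 0 0"
}}

```text
t: 12.15
eef_pos: [0.6164, -0.12, 0.1972]
tool_rot: [0.0, 0.698, 0.716, 0.0]
contact_force: [0.1, -0.9, 0.5]
gripper_width: 0.732
```

Call:
{"fn": "apply_moves", "kwargs": {
  "moves": "-0.46 -0.27 -0.2 0 0 0 0;-0.46 -0.27 -0.2 0 0 0 0;-0.46 -0.27 -0.2 0 0 0 0;-0.46 -0.27 -0.1 0 0 0 0;-0.46 -0.27 0 0 0 0 0;-0.46 0 0 0 0 0 0;-0.46 0 0 0 0 0 0"
}}

```text
t: 12.73
eef_pos: [0.5362, -0.2859, 0.1971]
tool_rot: [0.001, 0.701, 0.714, -0.0]
contact_force: [-0.0, 1.5, -0.5]
gripper_width: 0.728
```

Run:
```python
from h import *
p=look('wrist');save(p,'w8')
plan(.4925,-.2905,.038,91.2)
for r in nets.outline_of(p,'spent1')[:3]:print(r['score'],r['rect'])
for c in [(.4925,-.2905),(.497,-.29)]: print(proj(p,[*c,.07]))
p=look('top');save(p,'t8')
```

```text
t 12.78 pos [ 0.5369 -0.2837  0.1968] yaw 91.24 w 0.732 F [ 0.3 -0.7  0. ]
dist [-0.0444 -0.0068 -0.1588] turn [ 0.007 -0.003  0.01 ] shift now-axes [-0.0493 -0.3715  1.3231] shift goal-axes [-0.0493 -0.3708  1.3233]
0.66 [245.1, 125.7, 297.7, 181.7]
0.55 [496.5, 316.9, 558.3, 365.3]
[273.21427656 154.0598461 ]
[273.74386329 159.57378526]
```

View pics/w8.png

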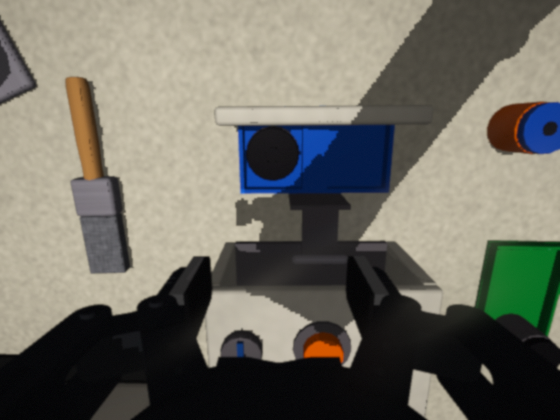

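View pics/t8.png

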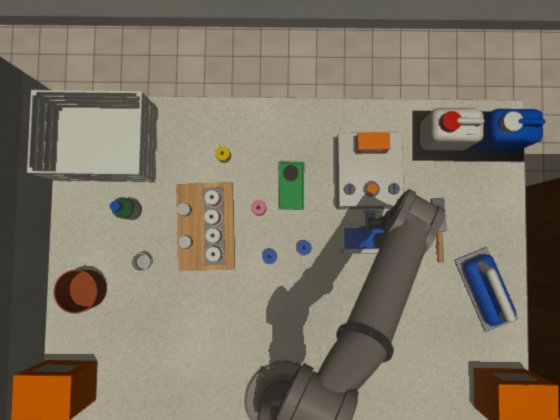

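Call:
{"fn": "apply_moves", "kwargs": {
  "moves": "-0.46 -0.05 -0.17 0.1 0 0 0;-0.46 0 -0.2 0.2 0 0 0;-0.46 0 0 0.3 0 0 0;-0.46 0 0 0.3 0 0 0;-0.46 0 0 0.2 0 0 0;-0.46 0 0 0.12 0 0 0;-0.46 0 0 0.08 0 0 0;-0.46 0 0 0 0 0 0;-0.46 0 0 0 0 0 0"
}}

```text
t: 13.63
eef_pos: [0.4933, -0.2896, 0.0407]
tool_rot: [-0.0, 0.698, 0.716, 0.0]
contact_force: [0.1, 1.2, 0.3]
gripper_width: 0.727
```

Run:
```python
from h import *
plan(.4925,-.2905,.038,91.2)
```

```text
t 13.63 pos [ 0.4933 -0.2896  0.0407] yaw 91.4 w 0.727 F [0.1 1.2 0.3]
dist [-0.0008 -0.0009 -0.0027] turn [ 0.001 -0.004  0.049] shift now-axes [-0.0071 -0.0066  0.0227] shift goal-axes [-0.0071 -0.0066  0.0227]
```

Call:
{"fn": "apply_moves", "kwargs": {
  "moves": "0.4 0 0 0.01 0 0 0;0.4 0 0 0 0 0 0;0.4 0 0 0 0 0 0;0.4 0 0 -0.1 0 0 0;0.4 0 0 -0.3 0 0 0;0.4 0 0 -0.3 0 0 0;0.4 0 0 -0.3 0 0 0;0.4 0.05 0 -0.3 0 0 0;0.4 0.2 0.1 0 0 0 0;0.4 0.27 0.12 0 0 0 0;0.4 0.29 0.13 0 0 0 0.1;0.4 0.29 0.13 0 0 0 0.1"
}}

```text
t: 14.63
eef_pos: [0.5472, -0.1563, 0.1966]
tool_rot: [0.0, 0.705, 0.71, 0.0]
contact_force: [0.8, 0.4, -1.5]
gripper_width: 0.522
```

Call:
{"fn": "apply_moves", "kwargs": {
  "moves": "0.4 0.29 0.14 0 0 0 0;0.4 0.29 0.14 0 0 0 0;0.4 0.29 0.14 0 0 0 0;0.4 0.24 0.14 0.1 0 0 0;0.4 0.1 0.1 0.1 0 0 0;0.4 0 0 0 0 0 0;0.4 0 0 0 0 0 0"
}}

```text
t: 15.22
eef_pos: [0.6247, -0.0105, 0.171]
tool_rot: [-0.001, 0.703, 0.711, -0.001]
contact_force: [-0.2, -1.5, -0.9]
gripper_width: 0.527
```

Run:
```python
from h import *
p=look('wrist');save(p,'w9')
plan(.628,-.0115,.028,90.5)
```

```text
t 15.27 pos [ 0.6247 -0.0122  0.1716] yaw 90.49 w 0.523 F [ 0.7 -0.8 -1.2]
dist [ 0.0033  0.0007 -0.1436] turn [-0.014  0.015 -0.002] shift now-axes [0.0066 0.0289 1.197 ] shift goal-axes [0.0054 0.0277 1.197 ]
```

View pics/w9.png

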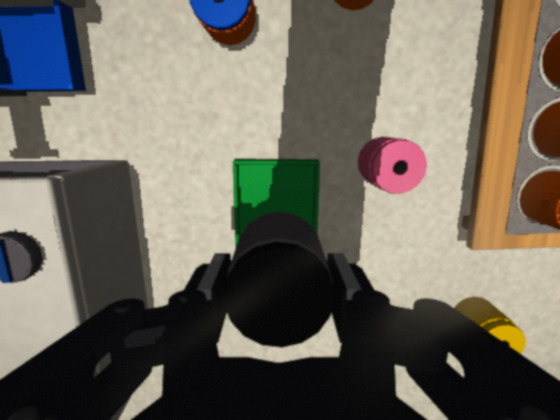

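Call:
{"fn": "apply_moves", "kwargs": {
  "moves": "0.4 0 0.02 0.25 0 0 0;0.4 0 0 0.3 0 0 0;0.4 0 0 0.3 0 0 0;0.4 0 0 0.2 0 0 0;0.4 0 0 0.1 0 0 0;0.4 0 0 0.03 0 0 0;0.4 0 0 0.02 0 0 0;0.4 0 0 0.01 0 0 0;0.4 0 0 0.01 0 0 0;0.4 0 0 0 0 0 0"
}}

```text
t: 16.1
eef_pos: [0.6292, -0.0116, 0.0268]
tool_rot: [0.001, 0.704, 0.71, 0.001]
contact_force: [-1.0, -1.4, 3.3]
gripper_width: 0.526
```

Call:
{"fn": "apply_moves", "kwargs": {
  "moves": "-0.3 0 0 0 0 0 0;-0.3 0 0 0 0 0 0;-0.3 0 0 -0.05 0 0 0;-0.3 0 0 -0.2 0 0 0;-0.46 0 0 -0.3 0 0 0;-0.46 0 0 -0.3 0 0 0;-0.46 0 0 -0.3 0 0 0;-0.46 0 0 -0.3 0 0 0;-0.46 0.1 -0.1 -0.1 0 0 -0.3;-0.46 0.25 -0.2 -0.1 0 0 -0.2;-0.46 0.27 -0.2 0 0 0 0;-0.46 0.27 -0.2 0 0 0 0"
}}

```text
t: 17.1
eef_pos: [0.5395, 0.0933, 0.2245]
tool_rot: [0.001, 0.692, 0.722, 0.001]
contact_force: [0.5, 0.8, -0.1]
gripper_width: 0.73
```

Call:
{"fn": "apply_moves", "kwargs": {
  "moves": "-0.46 0.27 -0.2 0 0 0 0;-0.46 0.27 -0.2 0 0 0 0;-0.46 0.27 -0.1 0 0 0 0;-0.46 0.27 0 0 0 0 0;-0.46 0 0 0 0 0 0;-0.46 0 0 0 0 0 0"
}}

```text
t: 17.6
eef_pos: [0.4737, 0.2215, 0.2234]
tool_rot: [-0.0, 0.69, 0.724, 0.0]
contact_force: [0.2, -0.2, 0.1]
gripper_width: 0.73
```

```bash
cat >> h.py <<'E'
def zoom(p,x0,y0,x1,y1,f,name,gam=.6):
    im=cv2.resize(p['image'][y0:y1,x0:x1],None,fx=f,fy=f,interpolation=cv2.INTER_CUBIC)
    im=np.clip((im/255.)**gam*255,0,255).astype(np.uint8)
    cv2.imwrite('pics/'+name+'.png',cv2.cvtColor(im,cv2.COLOR_RGB2BGR))
E
python3 - <<'E'
from h import *
p=look('wrist');save(p,'w10')
plan(.4436,.2237,.050,92.5)
print(proj(p,[.4436,.2237,.082]))
p=look('top');zoom(p,240,120,420,280,4,'t10',.8)
E
```

```text
t 17.65 pos [0.4743 0.2195 0.2232] yaw 92.59 w 0.726 F [ 0.2 -0.5  0.3]
dist [-0.0307  0.0042 -0.1732] turn [0.005 0.003 0.022] shift now-axes [ 0.0466 -0.2541  1.4436] shift goal-axes [ 0.0459 -0.2537  1.4437]
[281.66190417 168.4222388 ]
```

View pics/w10.png

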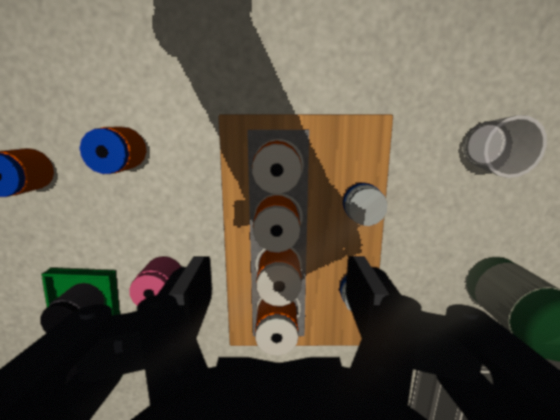

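View pics/t10.png

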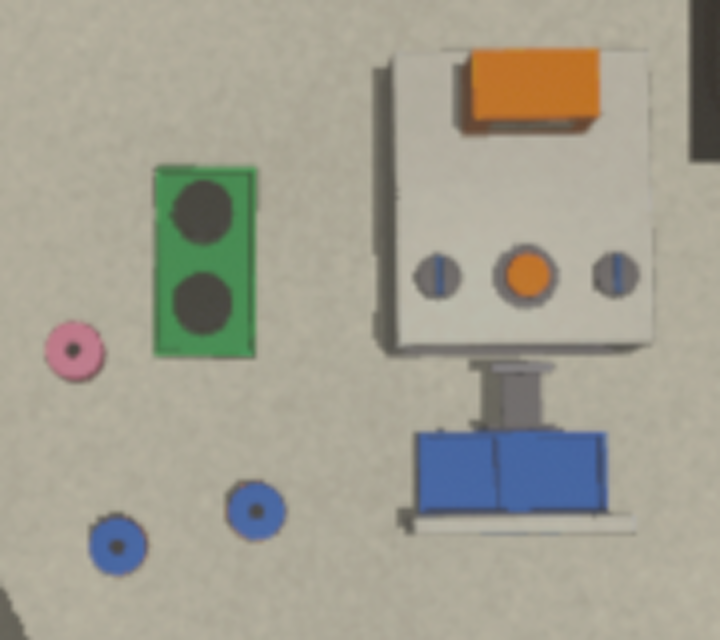

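Run:
```python
from h import *
p=look('wrist')
plan(.4436,.2195,.050,92.5)
for uv in [(277,170),(277,230.5),(278.5,286),(276.5,338)]: print(np.round(back(p,uv,.082),4))
print(np.round(back(p,(101,151),.052),4))
t=look('top')
f=lambda u,v:(240+u/4-.375,120+v/4-.375)
for u in [(73,350),(118,547),(256,511)]: print(np.round(back(t,f(*u),.052),4))
print('tray walls',[np.round(back(t,f(*u),.032),4) for u in [(415,432),(607,432),(416,512),(607,512)]],np.round([back(t,f(*u),.085) for u in [(411,516),(636,514)]],4))
g=cv2.imread('pics/t1.png')
for uv in [(213,197.5),(212,217),(212.5,236.3),(213.5,254.5)]: pass
zoom(t,170,170,250,280,6,'t11',.8)
zoom(p,200,100,400,350,2.4,'w11',.8)
```

```text
t 17.75 pos [0.4747 0.2179 0.223 ] yaw 92.4 w 0.733 F [ 0.2  0.1 -0.6]
dist [-0.0311  0.0016 -0.173 ] turn [ 0.001  0.009 -0.026] shift now-axes [ 0.0252 -0.2586  1.442 ] shift goal-axes [ 0.0247 -0.2585  1.442 ]
[0.446  0.2166 0.082 ]
[0.5019 0.2189 0.082 ]
[0.5585 0.2227 0.082 ]
[0.6172 0.2231 0.082 ]
[0.4392 0.0479 0.052 ]
[0.5886 0.0863 0.052 ]
[0.4388 0.0493 0.052 ]
[ 0.4677 -0.0552  0.052 ]
tray walls [array([ 0.5304, -0.1775,  0.032 ]), array([ 0.5325, -0.3252,  0.032 ]), array([ 0.4688, -0.1787,  0.032 ]), array([ 0.471 , -0.3253,  0.032 ])] [[ 0.4657 -0.1698  0.085 ]
 [ 0.4697 -0.3367  0.085 ]]
```

View pics/w11.png

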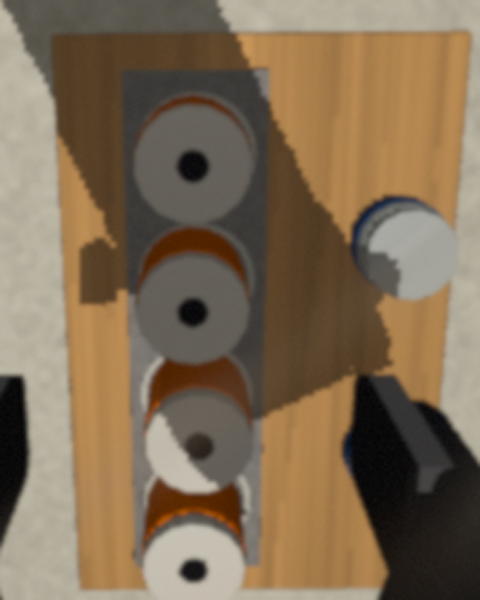

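Call:
{"fn": "apply_moves", "kwargs": {
  "moves": "-0.46 0.03 -0.15 0.1 0 0 0;-0.46 0 -0.1 0.25 0 0 0;-0.46 0 0 0.3 0 0 0;-0.46 0 0 0.3 0 0 0;-0.46 0 0 0.2 0 0 0;-0.46 0 0 0.1 0 0 0;-0.46 0 0 0 0 0 0;-0.46 0 0 0 0 0 0"
}}

```text
t: 18.47
eef_pos: [0.4444, 0.2205, 0.0727]
tool_rot: [0.0, 0.692, 0.722, -0.001]
contact_force: [0.5, -0.7, 0.3]
gripper_width: 0.734
```

Run:
```python
from h import *
p=look('wrist');save(p,'w12')
plan(.4447,.2197,.0505,92.4)
```

```text
t 18.52 pos [0.445  0.2211 0.0736] yaw 92.42 w 0.729 F [ 0.4  0.1 -0.3]
dist [-0.0003 -0.0014 -0.0231] turn [ 0.011 -0.002  0.006] shift now-axes [-0.0114 -0.0034  0.1921] shift goal-axes [-0.0114 -0.0033  0.1921]
```

View pics/w12.png

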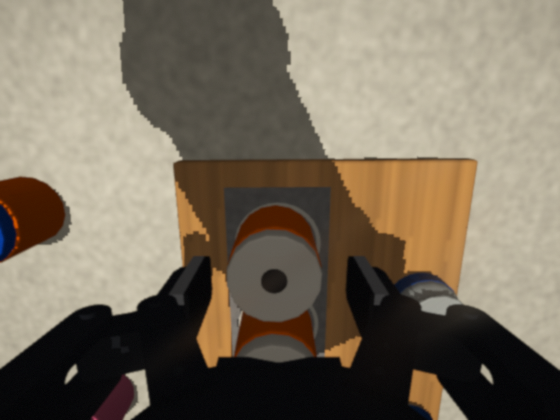

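Run:
```python
from h import *
p=look('wrist')
plan(.4447,.2197,.0505,92.4)
print(back(p,(274.5,281),.082))
```

```text
t 18.57 pos [0.4453 0.2215 0.074 ] yaw 92.45 w 0.731 F [ 0.3 -0.  -0.1]
dist [-0.0006 -0.0018 -0.0235] turn [ 0.025 -0.012  0.012] shift now-axes [-0.0153 -0.0059  0.1959] shift goal-axes [-0.0152 -0.0056  0.1959]
[0.44624654 0.21996304 0.082     ]
```

Call:
{"fn": "apply_moves", "kwargs": {
  "moves": "-0.46 -0.013 0 0.12 0 0 0;-0.46 0 0 0.075 0 0 0;-0.46 0 0 0 0 0 0;-0.46 0 0 0 0 0 0;0.4 0 0 0 0 0 0;0.4 0 0 0 0 0 0;0.4 0 0 0 0 0 0"
}}

```text
t: 19.15
eef_pos: [0.4448, 0.2204, 0.0504]
tool_rot: [0.0, 0.691, 0.722, 0.001]
contact_force: [0.6, -1.9, 6.6]
gripper_width: 0.528
```

Run:
```python
from h import *
plan(.498,-.2914,.17,91.1)
```

```text
t 19.15 pos [0.4448 0.2204 0.0504] yaw 92.51 w 0.528 F [ 0.6 -1.9  6.6]
dist [ 0.0532 -0.5118  0.1196] turn [ 0.015 -0.01   0.353] shift now-axes [-4.2793  0.2575 -0.9993] shift goal-axes [-4.2724  0.3617 -0.9968]
```

Call:
{"fn": "apply_moves", "kwargs": {
  "moves": "0.4 0 0 -0.1 0 0 0;0.4 0 0 -0.3 0 0 0;0.4 0 0 -0.3 0 0 0;0.4 -0.1 0.05 -0.25 0 0 0.2;0.4 -0.3 0.1 -0.05 0 0 0.15;0.4 -0.33 0.1 0 0 0 0;0.4 -0.33 0.06 0 0 0 0;0.4 -0.33 0.05 0 0 0 0;0.4 -0.33 0 0 0 0 0;0.4 -0.33 0 0 0 0 0;0.4 -0.33 0 0 0 0 0;0.4 -0.33 0 0 0 0 0"
}}

```text
t: 20.15
eef_pos: [0.494, -0.1057, 0.1698]
tool_rot: [0.0, 0.7, 0.714, 0.0]
contact_force: [-0.2, 0.6, -1.8]
gripper_width: 0.522
```

Call:
{"fn": "apply_moves", "kwargs": {
  "moves": "0.4 -0.33 0 0 0 0 0;0.4 -0.33 0 0 0 0 0;0.4 -0.33 0 0 0 0 0;0.4 -0.33 0 0 0 0 0;0.4 -0.24 0 0 0 0 0;0.4 0 0 0 0 0 0;0.4 0 0 0 0 0 0"
}}

```text
t: 20.73
eef_pos: [0.4973, -0.2931, 0.1695]
tool_rot: [0.0, 0.702, 0.713, -0.0]
contact_force: [0.0, 0.9, -1.9]
gripper_width: 0.524
```

Run:
```python
from h import *
p=look('wrist');save(p,'w13')
plan(.498,-.2914,.043,91.1)
```

```text
t 20.78 pos [ 0.4978 -0.291   0.1693] yaw 91.05 w 0.528 F [ 0.   0.4 -0.5]
dist [ 0.0002 -0.0004 -0.1263] turn [-0.007 -0.009 -0.012] shift now-axes [-0.0038  0.0023  1.0523] shift goal-axes [-0.0031  0.0019  1.0523]
```

View pics/w13.png

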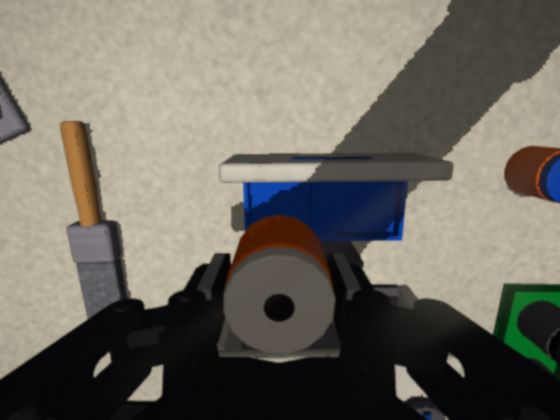

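Call:
{"fn": "apply_moves", "kwargs": {
  "moves": "0.4 0 0 0.2 0 0 0;0.4 0 0 0.3 0 0 0;0.4 0 0 0.3 0 0 0;0.4 0 0 0.15 0 0 0;0.4 0 0 0.08 0 0 0;0.4 0 0 0 0 0 0;0.4 0 0 0 0 0 0"
}}

```text
t: 21.37
eef_pos: [0.4987, -0.2902, 0.0464]
tool_rot: [-0.0, 0.7, 0.714, 0.0]
contact_force: [0.5, -0.2, -0.4]
gripper_width: 0.527
```

Run:
```python
from h import *
p=look('wrist');save(p,'w14')
plan(.498,-.2914,.0385,91.1)
```

```text
t 21.42 pos [ 0.4992 -0.2907  0.0471] yaw 91.17 w 0.527 F [-0.5 -0.3 -1.4]
dist [-0.0012 -0.0007 -0.0086] turn [0.024 0.005 0.018] shift now-axes [-0.0052 -0.0101  0.0717] shift goal-axes [-0.0053 -0.01    0.0717]
```

View pics/w14.png

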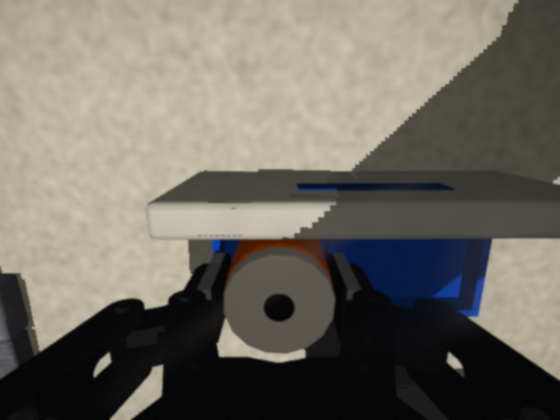

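Call:
{"fn": "apply_moves", "kwargs": {
  "moves": "0.4 0 -0.01 0.03 0 0 0;0.4 0 0 0.02 0 0 0;0.4 0 0 0.01 0 0 0;0.4 0 0 0.01 0 0 0;0.4 0 0 0 0 0 0;0.4 0 0 0 0 0 0"
}}

```text
t: 21.92
eef_pos: [0.4975, -0.2912, 0.0384]
tool_rot: [0.0, 0.7, 0.714, 0.0]
contact_force: [-1.3, 0.4, 5.3]
gripper_width: 0.525
```

Call:
{"fn": "apply_moves", "kwargs": {
  "moves": "-0.3 0 0 0 0 0 0;-0.3 0 0 0 0 0 0;-0.3 0 0 -0.05 0 0 0;-0.3 0 0 -0.2 0 0 0;-0.46 0 0 -0.3 0 0 0;-0.46 0 0 -0.3 0 0 0;-0.46 0 0 -0.25 0 0 -0.2;-0.46 0.2 0 0 0 0 -0.13;-0.46 0.33 0 0 0 0 0;-0.46 0.33 0 0 0 0 0;-0.46 0.33 0 0 0 0 0;-0.46 0.33 0 0 0 0 0"
}}

```text
t: 22.92
eef_pos: [0.489, -0.1074, 0.1701]
tool_rot: [0.0, 0.692, 0.722, 0.0]
contact_force: [0.7, -0.0, 0.3]
gripper_width: 0.732
```

Call:
{"fn": "apply_moves", "kwargs": {
  "moves": "-0.46 0.33 0.03 0 0 0 0;-0.46 0.33 0.03 0 0 0 0;-0.46 0.33 0.03 0 0 0 0;-0.46 0.33 0.03 0 0 0 0;-0.46 0.33 0 0 0 0 0;-0.46 0.33 0 0 0 0 0;-0.46 0.33 0 0 0 0 0;-0.46 0.33 0 0 0 0 0;-0.46 0.12 0 0 0 0 0;-0.46 0 0 0 0 0 0;-0.46 0 0 0 0 0 0"
}}

```text
t: 23.83
eef_pos: [0.4895, 0.2232, 0.1697]
tool_rot: [0.0, 0.691, 0.723, -0.0]
contact_force: [-0.7, -1.0, -0.2]
gripper_width: 0.728
```

Run:
```python
from h import *
t=look('top');zoom(t,240,120,420,280,4,'t15',.8)
p=look('wrist');save(p,'w15')
plan(.5015,.2222,.0505,92.4)
print(proj(p,[.5015,.2222,.082]))
```

```text
t 23.93 pos [0.4899 0.221  0.1696] yaw 92.32 w 0.726 F [-0.3 -0.2  0.1]
dist [ 0.0116  0.0012 -0.1191] turn [ 0.     0.012 -0.019] shift now-axes [0.0072 0.097  0.9927] shift goal-axes [0.0062 0.097  0.9928]
[277.65663032 233.79577922]
```

View pics/w15.png

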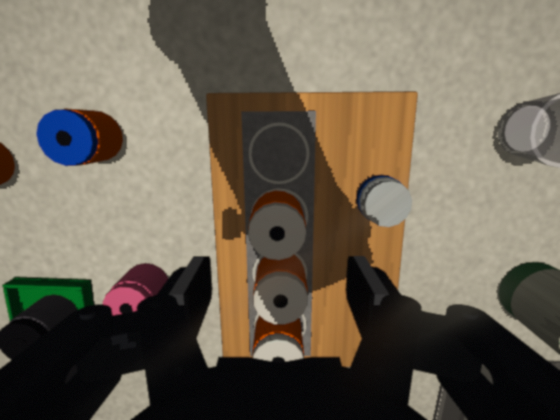

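View pics/t15.png

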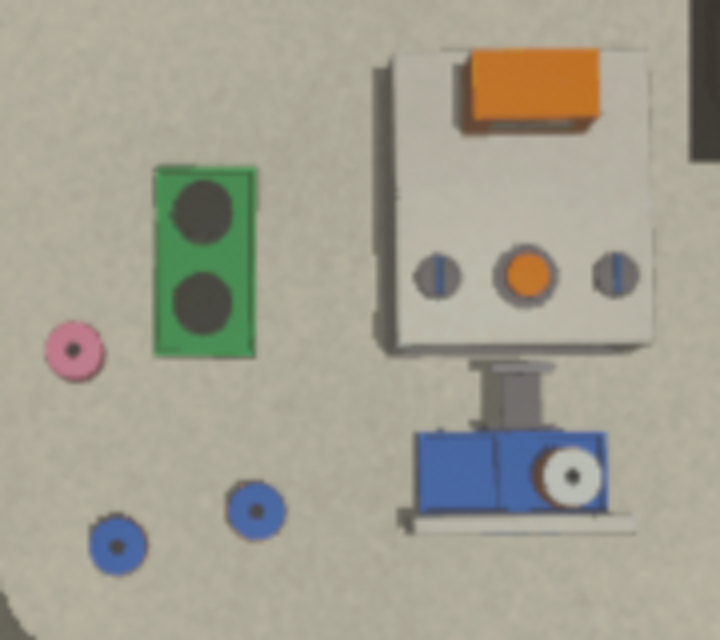

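Run:
```python
from h import *
p=look('wrist')
plan(.5012,.2220,.0505,92.4)
print('ring1',back(p,(279,152.5),.03),'old3',back(p,(281,301),.082))
zoom(p,220,90,340,370,2.1,'w16',.6)
zoom(p,230,100,330,200,6,'w16b',.5)
```

```text
t 23.98 pos [0.49   0.2207 0.1696] yaw 92.29 w 0.727 F [ 0.6 -0.  -0. ]
dist [ 0.0112  0.0013 -0.1191] turn [ 0.     0.012 -0.029] shift now-axes [0.008  0.0939 0.9925] shift goal-axes [0.007  0.0939 0.9925]
ring1 [0.44591873 0.22024747 0.03      ] old3 [0.55828905 0.22634974 0.082     ]
```

View pics/w16b.png

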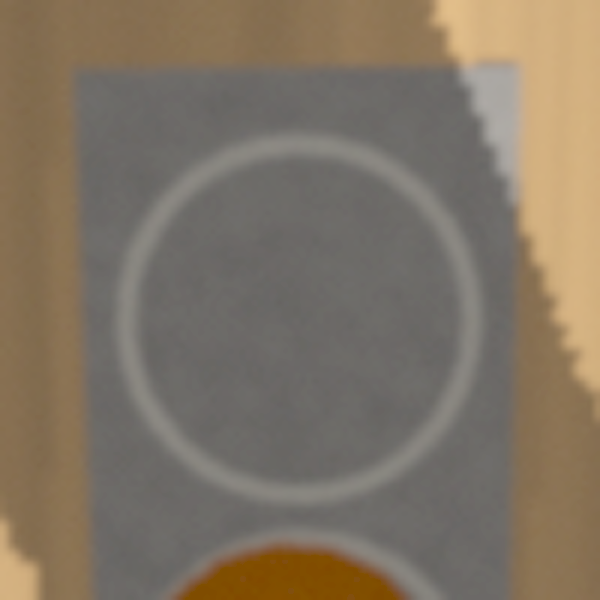

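Call:
{"fn": "apply_moves", "kwargs": {
  "moves": "-0.46 0.01 0.095 0.15 0 0 0;-0.46 0 0 0.3 0 0 0;-0.46 0 0 0.28 0 0 0;-0.46 0 0 0.15 0 0 0;-0.46 0 0 0.1 0 0 0;-0.46 0 0 0 0 0 0;-0.46 0 0 0 0 0 0;0.4 0 0 0.01 0 0 0;0.4 0 0 0 0 0 0;0.4 0 0 0 0 0 0"
}}

```text
t: 24.82
eef_pos: [0.5023, 0.2246, 0.0523]
tool_rot: [0.001, 0.692, 0.722, 0.001]
contact_force: [0.7, -1.9, 6.5]
gripper_width: 0.524
```

Run:
```python
from h import *
plan(.4965,-.2114,.17,91.1)
```

```text
t 24.82 pos [0.5023 0.2246 0.0523] yaw 92.41 w 0.524 F [ 0.7 -1.9  6.5]
dist [-0.0058 -0.436   0.1177] turn [ 0.041 -0.017  0.329] shift now-axes [-3.6268 -0.1988 -0.9855] shift goal-axes [-3.6316 -0.1183 -0.9806]
```

Call:
{"fn": "apply_moves", "kwargs": {
  "moves": "0.4 0 0 -0.1 0 0 0;0.4 0 0 -0.3 0 0 0;0.4 0 0 -0.3 0 0 0;0.4 -0.1 0 -0.25 0 0 0.2;0.4 -0.3 0 -0.03 0 0 0.13;0.4 -0.33 0 0 0 0 0;0.4 -0.33 0 0 0 0 0;0.4 -0.33 0 0 0 0 0;0.4 -0.33 0 0 0 0 0;0.4 -0.33 0 0 0 0 0;0.4 -0.33 -0.05 0 0 0 0;0.4 -0.33 -0.05 0 0 0 0"
}}

```text
t: 25.82
eef_pos: [0.4956, -0.1026, 0.1694]
tool_rot: [0.0, 0.7, 0.714, 0.001]
contact_force: [0.8, 0.7, -1.9]
gripper_width: 0.527
```

Call:
{"fn": "apply_moves", "kwargs": {
  "moves": "0.4 -0.33 -0.02 0 0 0 0;0.4 -0.33 0 0 0 0 0;0.4 -0.26 0 0 0 0 0;0.4 0 0 0 0 0 0;0.4 0 0 0 0 0 0"
}}

```text
t: 26.23
eef_pos: [0.4952, -0.2134, 0.1692]
tool_rot: [0.0, 0.702, 0.712, 0.0]
contact_force: [-0.0, -0.1, -2.0]
gripper_width: 0.527
```

Run:
```python
from h import *
p=look('wrist');save(p,'w17')
plan(.4965,-.2114,.0415,91.1)
```

```text
t 26.28 pos [ 0.4955 -0.2113  0.1688] yaw 91.05 w 0.523 F [ 0.6  1.  -1.8]
dist [ 1.000e-03 -1.000e-04 -1.273e-01] turn [ 0.005 -0.009 -0.013] shift now-axes [-0.0014  0.008   1.0612] shift goal-axes [-7.0000e-04  8.4000e-03  1.0612e+00]
```

View pics/w17.png

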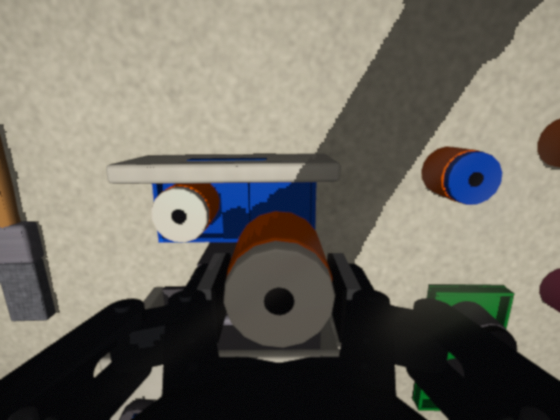

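Call:
{"fn": "apply_moves", "kwargs": {
  "moves": "0.4 0 0.008 0.2 0 0 0;0.4 0 0 0.3 0 0 0;0.4 0 0 0.3 0 0 0;0.4 0 0 0.15 0 0 0;0.4 0 0 0.06 0 0 0;0.4 0 0 0.02 0 0 0;0.4 0 0 0.01 0 0 0;0.4 0 0 0.01 0 0 0;0.4 0 0 0.01 0 0 0;0.4 0 0 0 0 0 0;0.4 0 0 0 0 0 0"
}}

```text
t: 27.2
eef_pos: [0.4972, -0.2115, 0.0419]
tool_rot: [0.001, 0.7, 0.714, 0.0]
contact_force: [-0.3, -0.9, -1.8]
gripper_width: 0.525
```

Call:
{"fn": "apply_moves", "kwargs": {
  "moves": "0.4 0 0 0.01 0 0 0;0.4 0 0 0.01 0 0 0;0.4 0 0 0.01 0 0 0;0.4 0 0 0 0 0 0"
}}

```text
t: 27.53
eef_pos: [0.4997, -0.2115, 0.0401]
tool_rot: [0.002, 0.7, 0.714, 0.002]
contact_force: [-0.6, 3.3, 20.6]
gripper_width: 0.527
```

Call:
{"fn": "apply_moves", "kwargs": {
  "moves": "0.4 0 0 -0.015 0 0 0;-0.3 0 0 0 0 0 0;-0.3 0 0 0 0 0 0;-0.3 0 0 -0.05 0 0 0;-0.3 0 0 -0.2 0 0 0;-0.3 0 0 -0.3 0 0 0;-0.3 0 0 -0.3 0 0 0;-0.3 0 -0.1 -0.25 0 0 0;1 -0.1 -0.25 0 0 0 0;1 -0.12 -0.25 0 0 0 0;1 -0.12 -0.15 0 0 0 0;1 0 0 0 0 0 0"
}}

```text
t: 28.53
eef_pos: [0.4028, -0.2569, 0.1716]
tool_rot: [-0.001, 0.702, 0.712, -0.001]
contact_force: [-0.2, -0.2, -0.6]
gripper_width: 0.084
```

Run:
```python
from h import *
p=look('wrist');save(p,'w18')
plan(.415,-.2535,.06,91.1)
```

```text
t 28.58 pos [ 0.4052 -0.2555  0.1716] yaw 90.85 w 0.005 F [ 0.3 -0.9 -0. ]
dist [ 0.0098  0.002  -0.1116] turn [-0.005 -0.001 -0.063] shift now-axes [0.0151 0.0821 0.9299] shift goal-axes [0.0148 0.0818 0.9299]
```

View pics/w18.png

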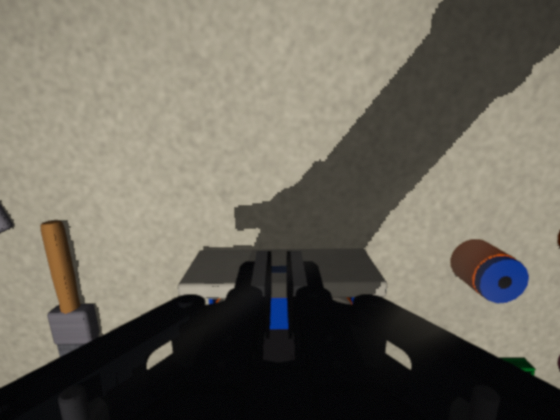

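Call:
{"fn": "apply_moves", "kwargs": {
  "moves": "1 0.01 0 0.25 0 0 0;1 0 0 0.3 0 0 0;1 0 0 0.25 0 0 0;1 0 0 0.12 0 0 0;1 0 0 0 0 0 0;1 0 0 0 0 0 0"
}}

```text
t: 29.08
eef_pos: [0.4077, -0.2522, 0.0605]
tool_rot: [-0.001, 0.7, 0.714, -0.0]
contact_force: [0.2, -0.3, 0.5]
gripper_width: 0.003
```

Run:
```python
from h import *
t=look('top');zoom(t,320,180,420,280,6,'t19',.8)
p=look('wrist');save(p,'w19')
plan(.443,-.253,.06,91.1)
```

```text
t 29.18 pos [ 0.4087 -0.253   0.0619] yaw 91.14 w 0.002 F [0.1 1.  0.5]
dist [ 0.0343 -0.     -0.0019] turn [0.024 0.009 0.01 ] shift now-axes [-0.0059  0.2859  0.0162] shift goal-axes [-0.0057  0.2859  0.0157]
```

View pics/w19.png

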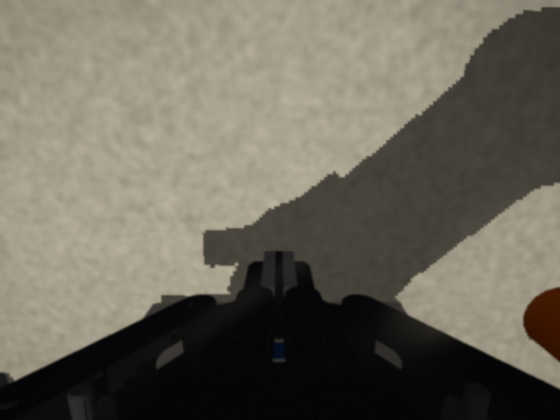

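View pics/t19.png

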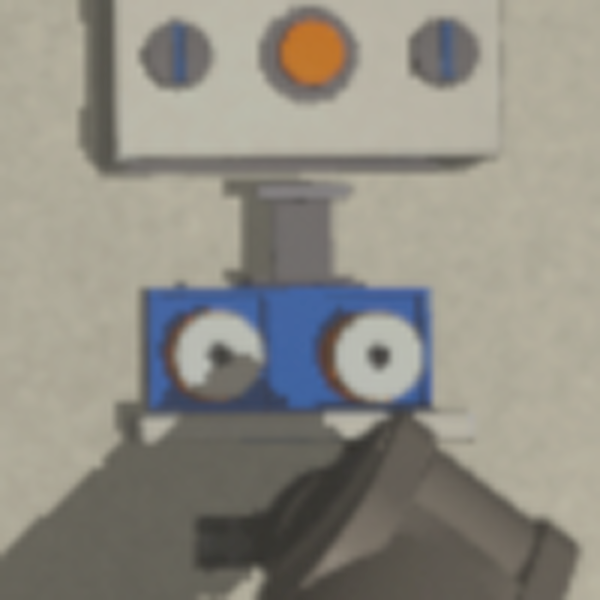

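Call:
{"fn": "apply_moves", "kwargs": {
  "moves": "1 0 0.12 0.01 0 0 0;1 0 0.1 0 0 0 0;1 0 0.04 0 0 0 0;1 0 0.05 0 0 0 0;1 0 0.06 0 0 0 0;1 0 0.07 0 0 0 0;1 0 0.08 0 0 0 0;1 0 0.08 0 0 0 0;1 0 0.08 0 0 0 0;1 0 0.08 0 0 0 0;1 0 0.07 0 0 0 0;1 0 0.06 0 0 0 0"
}}

```text
t: 30.18
eef_pos: [0.5152, -0.2504, 0.0595]
tool_rot: [-0.0, 0.7, 0.714, -0.0]
contact_force: [-3.3, 2.1, 2.4]
gripper_width: 0.001
```

Run:
```python
from h import *
t=look('top');zoom(t,320,180,420,280,6,'t20',.8)
plan(.571,-.252,.06,91.1)
```

```text
t 30.23 pos [ 0.5169 -0.2503  0.0597] yaw 91.2 w 0.002 F [ 0.2  0.7 -0.8]
dist [ 0.0541 -0.0017  0.0003] turn [0.022 0.005 0.024] shift now-axes [-0.0237  0.4507 -0.0022] shift goal-axes [-0.023   0.4508 -0.0029]
```

View pics/t20.png

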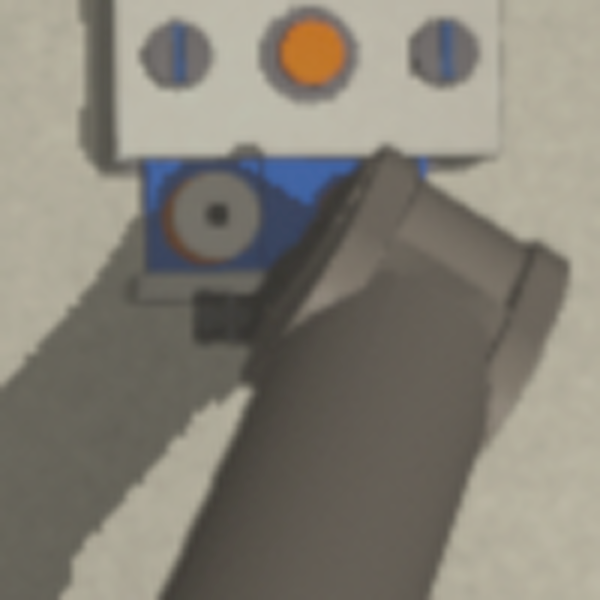

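Call:
{"fn": "apply_moves", "kwargs": {
  "moves": "1 0 0.04 0 0 0 0;1 0 0.05 0 0 0 0;1 0 0.05 0 0 0 0;1 0 0.05 0 0 0 0;1 0 0.05 0 0 0 0;1 0 0.04 0 0 0 0;1 0 0.03 0 0 0 0;1 0 0.03 0 0 0 0;1 0 0.03 0 0 0 0;1 0 0 0 0 0 0"
}}

```text
t: 31.07
eef_pos: [0.5573, -0.2495, 0.0594]
tool_rot: [-0.002, 0.7, 0.714, -0.001]
contact_force: [-8.1, 2.7, 4.8]
gripper_width: 0.003
```

Run:
```python
from h import *
t=look('top');zoom(t,320,180,420,280,6,'t21',.8)
plan(.571,-.252,.06,91.1)
```

```text
t 31.12 pos [ 0.5573 -0.2495  0.0594] yaw 91.1 w 0.001 F [-8.4  2.   3.8]
dist [ 0.0137 -0.0025  0.0006] turn [-0.047 -0.018  0.   ] shift now-axes [-0.0227  0.1141 -0.0052] shift goal-axes [-0.0227  0.1141 -0.0048]
```

View pics/t21.png

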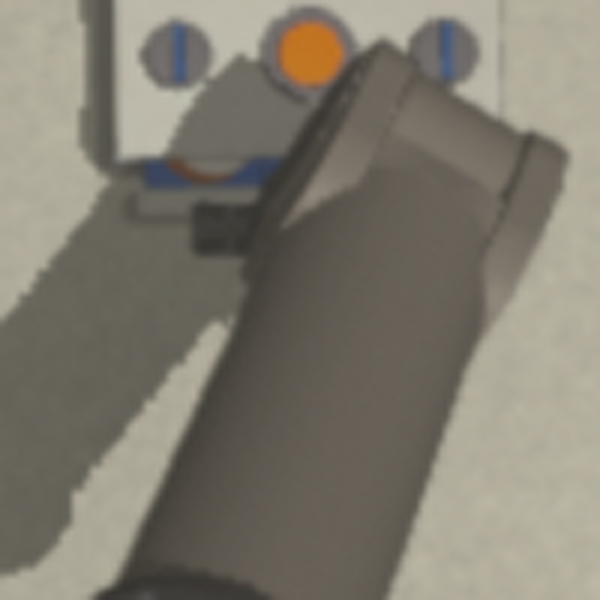

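Call:
{"fn": "apply_moves", "kwargs": {
  "moves": "1 0 0.03 0 0 0 0;1 0 0.03 0 0 0 0;1 0 0.03 0 0 0 0;1 0 0.03 0 0 0 0;1 0 0.02 0 0 0 0;1 0 0 0 0 0 0"
}}

```text
t: 31.62
eef_pos: [0.5756, -0.2492, 0.0594]
tool_rot: [-0.0, 0.7, 0.714, -0.0]
contact_force: [-3.5, 1.6, -1.4]
gripper_width: -0.001
```

Run:
```python
from h import *
t=look('top');zoom(t,320,180,420,280,6,'t22',.8)
plan(.571,-.252,.06,91.1)
```

```text
t 31.67 pos [ 0.5756 -0.2492  0.0594] yaw 91.14 w 0.001 F [-3.3  0.9 -1.4]
dist [-0.0046 -0.0028  0.0006] turn [-0.007 -0.005  0.009] shift now-axes [-0.0227 -0.0385 -0.005 ] shift goal-axes [-0.0228 -0.0385 -0.0051]
```

View pics/t22.png

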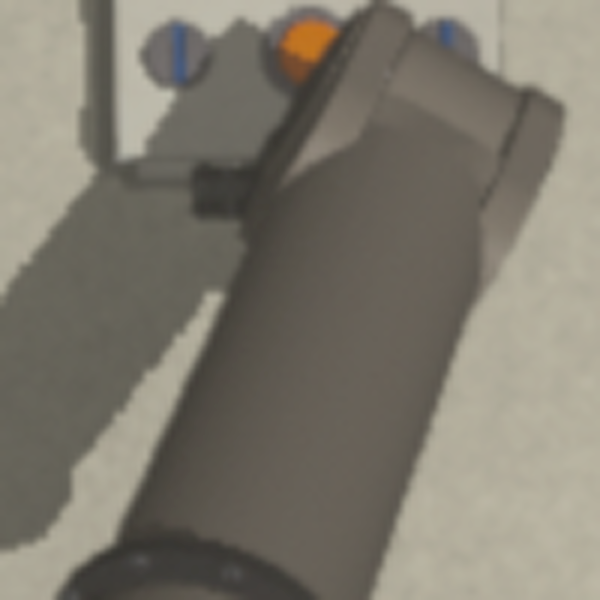

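Call:
{"fn": "apply_moves", "kwargs": {
  "moves": "1 0 0.02 0 0 0 0;1 0 0 0 0 0 0"
}}

```text
t: 31.83
eef_pos: [0.5757, -0.2491, 0.0594]
tool_rot: [-0.002, 0.7, 0.714, -0.001]
contact_force: [-10.5, 2.6, 6.2]
gripper_width: 0.002
```

Call:
{"fn": "apply_moves", "kwargs": {
  "moves": "1 0 -0.02 0 0 0 0;1 0 -0.05 0 0 0 0;1 0 -0.2 0 0 0 0;1 0 -0.3 -0.1 0 0 0;1 0 -0.3 -0.2 0 0 0;1 0 0 -0.3 0 0 0;1 0.1 0 -0.3 0 0 0;1 0.3 0 -0.2 0 0 -0.1;-0.46 0.33 0 0 0 0 -0.1;-0.46 0.33 0 0 0 0 -0.1;-0.46 0.33 0 0 0 0 0;-0.46 0.33 0 0 0 0 0"
}}

```text
t: 32.83
eef_pos: [0.4699, -0.0448, 0.1914]
tool_rot: [0.002, 0.693, 0.721, 0.002]
contact_force: [0.8, 0.5, 0.2]
gripper_width: 0.568
```

Run:
```python
from h import *
t=look('top');zoom(t,240,120,420,280,4,'t23',.8)
plan(.545,.22,.2,92.4)
```

```text
t 32.88 pos [ 0.4698 -0.0361  0.191 ] yaw 92.82 w 0.651 F [-0.3  7.8 -0.5]
dist [0.0752 0.2561 0.009 ] turn [ 0.068 -0.061  0.105] shift now-axes [ 2.1011  0.7316 -0.0628] shift goal-axes [ 2.1061  0.7159 -0.0753]
```

View pics/t23.png

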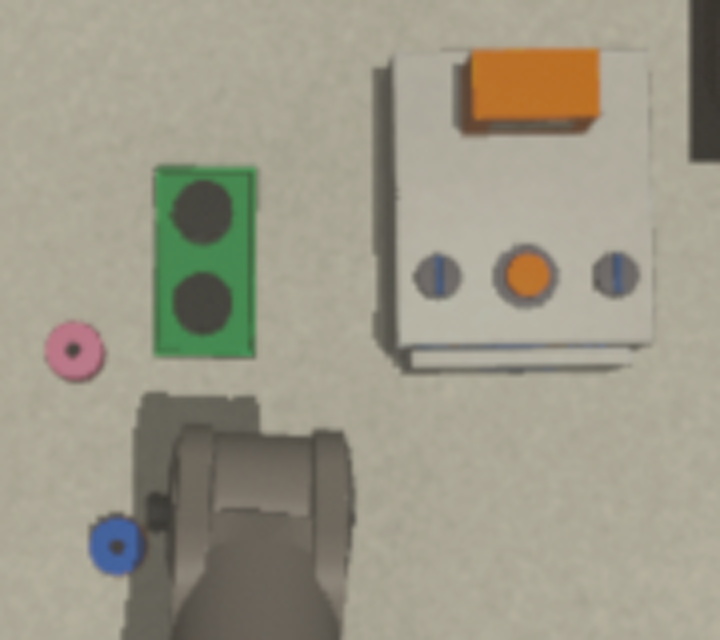

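Call:
{"fn": "apply_moves", "kwargs": {
  "moves": "-0.46 0.3 0.1 0.05 0 0 0;-0.46 0.3 0.1 0 0 0 0;-0.46 0.3 0.1 0 0 0 0;-0.46 0.3 0.1 0 0 0 0;-0.46 0.3 0.1 0 0 0 0;-0.46 0.3 0.1 0 0 0 0;-0.46 0.25 0.1 0 0 0 0;-0.46 0 0 0 0 0 0;-0.46 0 0 0 0 0 0;-0.46 0 0 0 0 0 0"
}}

```text
t: 33.72
eef_pos: [0.5431, 0.202, 0.1842]
tool_rot: [0.001, 0.693, 0.721, 0.001]
contact_force: [0.1, -1.1, -0.6]
gripper_width: 0.73
```

Run:
```python
from h import *
p=look('wrist');save(p,'w24')
plan(.558,.225,.0505,92.4)
for X in [(.4457,.2205,.03),(.5017,.2227,.03),(.5576,.2250,.082),(.6136,.2272,.082)]: print(proj(p,X))
```

```text
t 33.77 pos [0.5429 0.2012 0.1842] yaw 92.2 w 0.728 F [ 0.1 -0.1 -0.3]
dist [ 0.0151  0.0238 -0.1337] turn [ 0.018  0.002 -0.05 ] shift now-axes [0.1936 0.132  1.1146] shift goal-axes [0.193  0.134  1.1145]
[303.6286049   88.71541052]
[302.33666705 154.60041479]
[305.72670073 231.73779859]
[304.2250222  294.59921247]
```

View pics/w24.png

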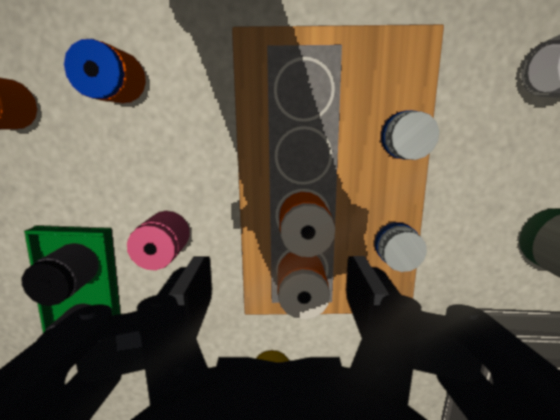

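Call:
{"fn": "apply_moves", "kwargs": {
  "moves": "-0.46 0.15 0.1 0 0 0 0;-0.46 0.05 0.035 0.1 0 0 -0.05;-0.46 0 0 0.3 0 0 0;-0.46 0 0 0.3 0 0 0;-0.46 0 0 0.2 0 0 0;-0.46 0 0 0.15 0 0 0;-0.46 0 0 0.05 0 0 0;-0.46 0 0 0 0 0 0;-0.46 0 0 0 0 0 0;-0.46 0 0 0 0 0 0"
}}

```text
t: 34.6
eef_pos: [0.5586, 0.2274, 0.0533]
tool_rot: [0.0, 0.692, 0.722, 0.001]
contact_force: [-0.3, -0.3, 0.6]
gripper_width: 0.727
```

Run:
```python
from h import *
p=look('wrist');save(p,'w25')
plan(.558,.2262,.0505,92.4)
print(proj(p,(.558,.2262,.082)))
```

```text
t 34.65 pos [0.5586 0.2276 0.0535] yaw 92.5 w 0.729 F [ 0.2  0.3 -1. ]
dist [-0.0006 -0.0014 -0.003 ] turn [ 0.037 -0.017  0.024] shift now-axes [-0.0113 -0.006   0.0246] shift goal-axes [-0.0113 -0.0059  0.0247]
[273.9950173  301.02598765]
```

View pics/w25.png

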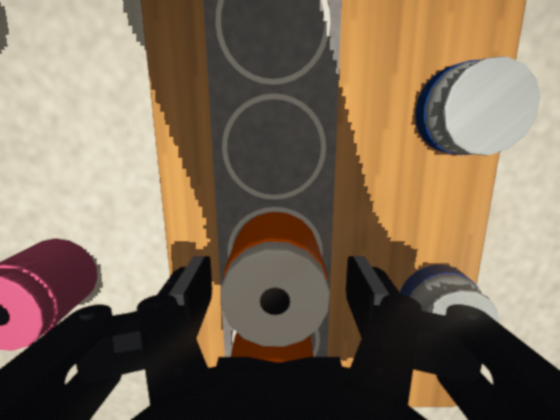

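Call:
{"fn": "apply_moves", "kwargs": {
  "moves": "0.4 -0.01 -0.005 0.02 0 0 0;0.4 0 0 0 0 0 0;0.4 0 0 0 0 0 0;0.4 0 0 0 0 0 0"
}}

```text
t: 34.98
eef_pos: [0.5577, 0.2263, 0.0506]
tool_rot: [0.0, 0.691, 0.722, 0.001]
contact_force: [-1.0, -1.0, 6.6]
gripper_width: 0.522
```

Run:
```python
from h import *
plan(.4459,.2213,.0515,92.4)
```

```text
t 34.98 pos [0.5577 0.2263 0.0506] yaw 92.51 w 0.522 F [-1.  -1.   6.6]
dist [-0.1118 -0.005   0.0009] turn [ 0.022 -0.009  0.028] shift now-axes [-7.000e-04 -9.323e-01 -9.200e-03] shift goal-axes [-0.0025 -0.9323 -0.0077]
```

Call:
{"fn": "apply_moves", "kwargs": {
  "moves": "0.4 0 0 -0.1 0 0 0;0.4 0 0 -0.2 0 0 0;0.4 0 -0.1 -0.05 0 0 0;0.4 0 -0.25 0 0 0 0;0.4 0 -0.3 0 0 0 0;0.4 0 -0.28 0 0 0 0;0.4 0 0 0.1 0 0 0;0.4 0 0 0.14 0 0 0;0.4 0 0 0 0 0 0;0.4 0 0 0 0 0 0"
}}

```text
t: 35.82
eef_pos: [0.4443, 0.2208, 0.0625]
tool_rot: [-0.0, 0.691, 0.723, -0.001]
contact_force: [0.7, 0.7, -1.0]
gripper_width: 0.529
```

Run:
```python
from h import *
p=look('wrist');save(p,'w26')
plan(.4459,.2213,.0515,92.4)
```

```text
t 35.87 pos [0.4451 0.2211 0.063 ] yaw 92.52 w 0.526 F [-0.1  0.3 -0.9]
dist [ 0.0008  0.0002 -0.0115] turn [-0.005  0.003  0.029] shift now-axes [0.0013 0.0065 0.096 ] shift goal-axes [0.0013 0.0064 0.096 ]
```

View pics/w26.png

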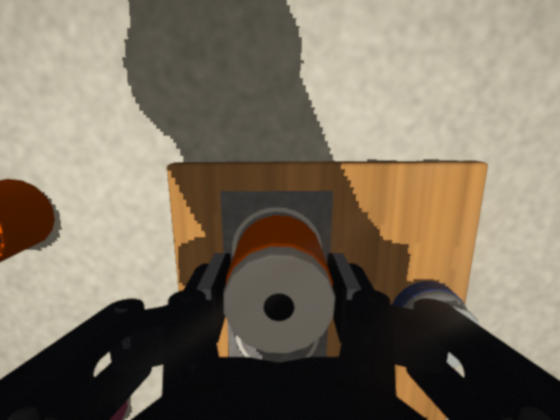

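Call:
{"fn": "apply_moves", "kwargs": {
  "moves": "0.4 0 0 0.05 0 0 0;0.4 0 0 0.02 0 0 0;0.4 0 0 0.01 0 0 0;0.4 0 0 0 0 0 0;0.4 0 0 0 0 0 0"
}}

```text
t: 36.28
eef_pos: [0.4455, 0.2212, 0.0531]
tool_rot: [-0.0, 0.691, 0.722, -0.0]
contact_force: [0.9, 0.1, -2.3]
gripper_width: 0.526
```

Call:
{"fn": "apply_moves", "kwargs": {
  "moves": "0.4 0 0 0.01 0 0 0;0.4 0 0 0 0 0 0;0.4 0 0 0 0 0 0"
}}

```text
t: 36.53
eef_pos: [0.4455, 0.2212, 0.0519]
tool_rot: [-0.0, 0.691, 0.722, 0.0]
contact_force: [0.6, -1.1, -1.2]
gripper_width: 0.524
```

Call:
{"fn": "apply_moves", "kwargs": {
  "moves": "0.4 0 0 0.01 0 0 0;0.4 0 0 0 0 0 0;0.4 0 0 0 0 0 0"
}}

```text
t: 36.78
eef_pos: [0.4454, 0.2212, 0.0507]
tool_rot: [-0.0, 0.691, 0.722, -0.0]
contact_force: [-0.2, -0.2, -1.4]
gripper_width: 0.523
```

Call:
{"fn": "apply_moves", "kwargs": {
  "moves": "-0.3 0 0 0 0 0 0;-0.3 0 0 0 0 0 0;-0.46 0 0 -0.05 0 0 0;-0.46 0 0 -0.2 0 0 0;-0.46 0 0 -0.3 0 0 0;-0.46 0 0.1 -0.3 0 0 0;-0.46 0 0.3 0 0 0 0;-0.46 0 0.3 0 0 0 0;-0.46 0 0.3 0 0 0 0;-0.46 0 0.3 0 0 0 0;-0.46 0 0 0 0 0 0;-0.46 0 0 0 0 0 0"
}}

```text
t: 37.78
eef_pos: [0.6029, 0.2275, 0.1528]
tool_rot: [0.0, 0.692, 0.722, 0.0]
contact_force: [-0.6, -0.3, 0.1]
gripper_width: 0.73
```

Run:
```python
from h import *
p=look('wrist');save(p,'w27')
plan(.6145,.2285,.0510,92.4)
for X in [(.4457,.2213,.082),(.5017,.2237,.03),(.5578,.226,.03),(.6145,.2285,.082)]: print(proj(p,X))
```

```text
t 37.83 pos [0.6013 0.2278 0.1526] yaw 92.48 w 0.727 F [-0.   0.8 -0.1]
dist [ 0.0132  0.0007 -0.1016] turn [-0.008  0.004  0.02 ] shift now-axes [0.0013 0.1103 0.8469] shift goal-axes [0.0012 0.1098 0.847 ]
[277.9903746 -40.936989 ]
[278.18991703  78.27577651]
[278.15018211 152.78939021]
[278.29002751 241.36840126]
```

View pics/w27.png

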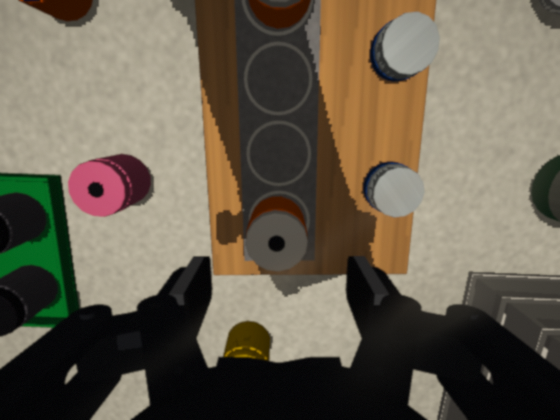

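Call:
{"fn": "apply_moves", "kwargs": {
  "moves": "-0.46 0 0.11 0.1 0 0 0;-0.46 0 0 0.25 0 0 0;-0.46 0 0 0.25 0 0 0;-0.46 0 0 0.15 0 0 0;-0.46 0 0 0.08 0 0 0;-0.46 0 0 0.01 0 0 0;-0.46 0 0 0 0 0 0;-0.46 0 0 0 0 0 0"
}}

```text
t: 38.5
eef_pos: [0.6152, 0.2292, 0.0535]
tool_rot: [0.0, 0.691, 0.723, 0.001]
contact_force: [-0.4, 0.2, -0.2]
gripper_width: 0.727
```

Run:
```python
from h import *
p=look('wrist');save(p,'w28')
plan(.615,.2278,.0510,92.4)
print(proj(p,(.615,.2278,.082)))
```

```text
t 38.55 pos [0.6154 0.2292 0.0538] yaw 92.52 w 0.728 F [-0.6 -1.2  0.6]
dist [-0.0004 -0.0014 -0.0028] turn [ 0.037 -0.016  0.03 ] shift now-axes [-0.0112 -0.0043  0.023 ] shift goal-axes [-0.0112 -0.0042  0.0231]
[273.54555566 301.62908557]
```

View pics/w28.png

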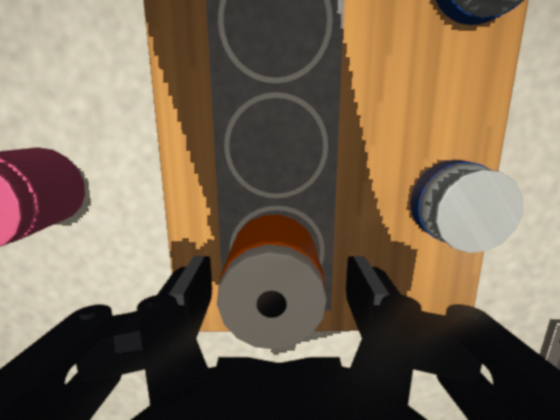

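Call:
{"fn": "apply_moves", "kwargs": {
  "moves": "0.4 -0.01 0 0.02 0 0 0;0.4 0 0 0 0 0 0;0.4 0 0 0 0 0 0;0.4 0 0 0 0 0 0"
}}

```text
t: 38.88
eef_pos: [0.6155, 0.2276, 0.0509]
tool_rot: [0.0, 0.691, 0.722, 0.001]
contact_force: [-0.4, 0.0, 5.7]
gripper_width: 0.525
```

Run:
```python
from h import *
plan(.5015,.2234,.0515,92.4)
```

```text
t 38.88 pos [0.6155 0.2276 0.0509] yaw 92.5 w 0.525 F [-0.4  0.   5.7]
dist [-0.114  -0.0042  0.0006] turn [ 0.029 -0.01   0.026] shift now-axes [ 0.0066 -0.9506 -0.0073] shift goal-axes [ 0.0049 -0.9506 -0.0054]
```

Call:
{"fn": "apply_moves", "kwargs": {
  "moves": "0.4 0 0 -0.1 0 0 0;0.4 0 0 -0.2 0 0 0;0.4 0 -0.1 -0.05 0 0 0;0.4 0 -0.25 0 0 0 0;0.4 0 -0.3 0 0 0 0;0.4 0.005 -0.29 0 0 0 0;0.4 0 0 0.1 0 0 0;0.4 0 0 0.14 0 0 0;0.4 0 0 0 0 0 0;0.4 0 0 0 0 0 0"
}}

```text
t: 39.72
eef_pos: [0.5014, 0.2229, 0.0627]
tool_rot: [-0.0, 0.691, 0.722, -0.001]
contact_force: [0.4, -0.3, -1.0]
gripper_width: 0.53
```

Run:
```python
from h import *
p=look('wrist');save(p,'w29')
plan(.5015,.2234,.0515,92.4)
```

```text
t 39.77 pos [0.5022 0.2231 0.0633] yaw 92.5 w 0.528 F [ 0.5  0.2 -1. ]
dist [-0.0007  0.0003 -0.0118] turn [0.002 0.001 0.025] shift now-axes [ 0.0031 -0.0059  0.098 ] shift goal-axes [ 0.0031 -0.0059  0.098 ]
```

View pics/w29.png

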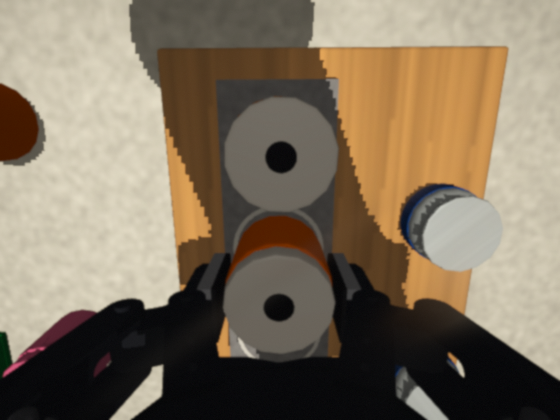

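Call:
{"fn": "apply_moves", "kwargs": {
  "moves": "0.4 0 -0.005 0.05 0 0 0;0.4 0 0 0.02 0 0 0;0.4 0 0 0.02 0 0 0;0.4 0 0 0.01 0 0 0;0.4 0 0 0 0 0 0;0.4 0 0 0 0 0 0"
}}

```text
t: 40.27
eef_pos: [0.5013, 0.223, 0.0508]
tool_rot: [-0.0, 0.691, 0.722, 0.0]
contact_force: [-0.9, -0.9, 1.7]
gripper_width: 0.527
```

Call:
{"fn": "apply_moves", "kwargs": {
  "moves": "-0.3 0 0 0 0 0 0;-0.3 0 0 0 0 0 0;-0.46 0 0 -0.05 0 0 0;-0.46 0 0 -0.2 0 0 0;-0.46 0 0 -0.3 0 0 0;-0.46 0 0 -0.3 0 0 0;-0.46 0 0 -0.25 0 0 0;-0.46 0 0 0 0 0 0;-0.46 0 0 0 0 0 0"
}}

```text
t: 41.02
eef_pos: [0.5024, 0.2237, 0.1851]
tool_rot: [0.001, 0.691, 0.722, 0.002]
contact_force: [-0.3, -0.5, -0.1]
gripper_width: 0.734
```

Run:
```python
from h import *
p=look('wrist');save(p,'w30')
plan(.48,.049,.17,92.4)
for X in [(.4457,.2213,.082),(.5015,.2234,.082),(.5578,.226,.03),(.614,.2283,.03)]: print(proj(p,X))
```

```text
t 41.07 pos [0.5013 0.2232 0.1833] yaw 92.52 w 0.728 F [-0.4  0.1 -1. ]
dist [-0.0213 -0.1742 -0.0133] turn [ 0.015 -0.012  0.031] shift now-axes [-1.4427 -0.2411  0.1094] shift goal-axes [-1.4431 -0.2379  0.1108]
[277.26016453 138.76344809]
[276.91747621 211.43620784]
[277.23269955 252.31419722]
[277.15006877 302.81366434]
```

View pics/w30.png

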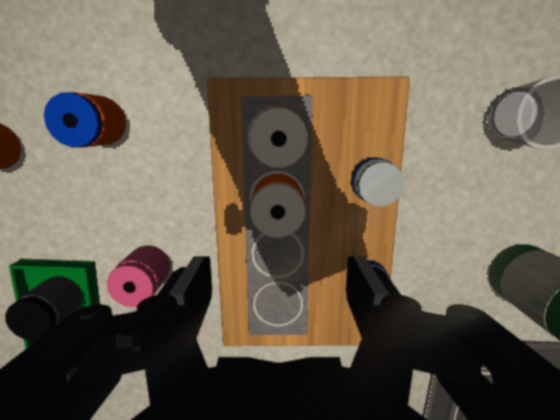

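Call:
{"fn": "apply_moves", "kwargs": {
  "moves": "-0.46 -0.2 -0.05 0 0 0 0;-0.46 -0.3 -0.1 0 0 0 0;-0.46 -0.3 -0.1 0 0 0 0;-0.46 -0.3 0 0 0 0 0;-0.46 -0.3 0 0.1 0 0 0;-0.46 -0.04 0 0 0 0 0;-0.46 0 0 0 0 0 0;-0.46 0 0 0 0 0 0;-0.46 0 0 0 0 0 0"
}}

```text
t: 41.82
eef_pos: [0.4786, 0.0506, 0.1702]
tool_rot: [-0.0, 0.691, 0.723, -0.0]
contact_force: [0.1, -0.1, -0.2]
gripper_width: 0.73
```

Run:
```python
from h import *
p=look('wrist');save(p,'w31')
plan(.439,.049,.021,92.4)
for X in [(.439,.049,.052),(.4677,-.0552,.052)]: print(proj(p,X))
hsv=cv2.cvtColor(p['image'],cv2.COLOR_RGB2HSV)
m=cv2.inRange(hsv,(105,150,60),(125,255,255))
n,l,s,c=cv2.connectedComponentsWithStats(m)
for i in range(1,n):
    if s[i,4]>300: print(s[i],c[i],back(p,c[i],.052))
```

```text
t 41.87 pos [0.4787 0.0508 0.1704] yaw 92.67 w 0.73 F [0.  1.3 0.1]
dist [-0.0397 -0.0018 -0.1494] turn [-0.009 -0.004  0.066] shift now-axes [ 0.     -0.3306  1.2449] shift goal-axes [-1.1000e-03 -3.3140e-01  1.2447e+00]
[277.82118449 160.49715493]
[149.30772803 189.87083443]
[ 256  135   51   53 1809] [280.91818684 160.47097844] [0.43886634 0.05147636 0.052     ]
[ 126  164   53   51 1963] [151.73764646 188.80947529] [ 0.46672128 -0.05315873  0.052     ]
```

View pics/w31.png

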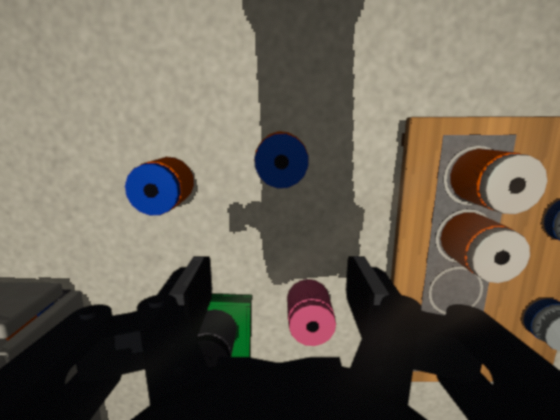

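Call:
{"fn": "apply_moves", "kwargs": {
  "moves": "-0.46 0.003 -0.2 0.1 0 0 0;-0.46 0 -0.13 0.25 0 0 0;-0.46 0 0 0.3 0 0 0;-0.46 0 0 0.3 0 0 0;-0.46 0 0 0.15 0 0 0;-0.46 0 0 0.08 0 0 0;-0.46 0 0 0.02 0 0 0;-0.46 0 0 0.01 0 0 0;-0.46 0 0 0 0 0 0;-0.46 0 0 0 0 0 0"
}}

```text
t: 42.7
eef_pos: [0.4403, 0.0482, 0.0266]
tool_rot: [0.001, 0.691, 0.723, 0.001]
contact_force: [0.3, 0.6, -0.4]
gripper_width: 0.733
```

Run:
```python
from h import *
p=look('wrist');save(p,'w32')
plan(.439,.051,.021,92.4)
print(proj(p,(.439,.051,.052)))
```

```text
t 42.75 pos [0.4403 0.0481 0.0266] yaw 92.52 w 0.731 F [-0.4  0.1  0.2]
dist [-0.0013  0.0029 -0.0056] turn [ 0.034 -0.01   0.031] shift now-axes [ 0.0247 -0.0096  0.047 ] shift goal-axes [ 0.0247 -0.0096  0.047 ]
[284.01937324 295.46324572]
```

View pics/w32.png

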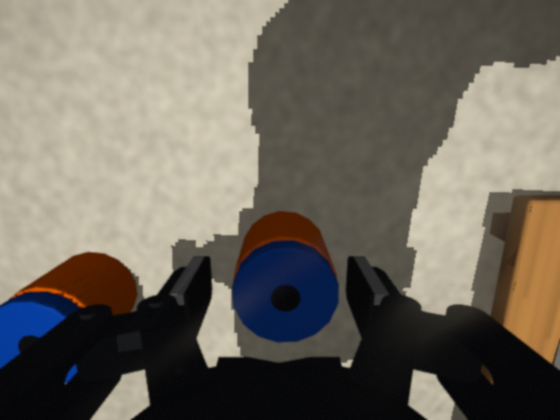

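Call:
{"fn": "apply_moves", "kwargs": {
  "moves": "-0.46 0.028 -0.003 0.03 0 0 0;-0.46 0 0 0.015 0 0 0;-0.46 0 0 0 0 0 0;0.4 0 0 0 0 0 0;0.4 0 0 0 0 0 0;0.4 0 0 0 0 0 0;0.4 0 0 0 0 0 0"
}}

```text
t: 43.33
eef_pos: [0.4387, 0.0511, 0.0203]
tool_rot: [-0.0, 0.691, 0.722, 0.0]
contact_force: [-2.5, 0.2, 6.1]
gripper_width: 0.527
```

Run:
```python
from h import *
plan(.5575,.226,.16,92.4)
```

```text
t 43.33 pos [0.4387 0.0511 0.0203] yaw 92.51 w 0.527 F [-2.5  0.2  6.1]
dist [0.1188 0.1749 0.1397] turn [-0.    -0.002  0.028] shift now-axes [ 1.4129  1.0525 -1.1636] shift goal-axes [ 1.4148  1.0498 -1.1638]
```

Call:
{"fn": "apply_moves", "kwargs": {
  "moves": "0.4 0 0 -0.1 0 0 0;0.4 0 0 -0.26 0 0 0;0.4 0 0 -0.3 0 0 0;0.4 0 0 -0.3 0 0 0;0.4 0.1 0.05 -0.2 0 0 0;0.4 0.24 0.2 0 0 0 0;0.4 0.25 0.2 0 0 0 0;0.4 0.25 0.2 0 0 0 0;0.4 0.25 0.2 0 0 0 0;0.4 0.25 0.15 0 0 0 0;0.4 0.07 0.05 0 0 0 0;0.4 0 0 0 0 0 0"
}}

```text
t: 44.33
eef_pos: [0.5577, 0.2294, 0.1586]
tool_rot: [-0.0, 0.69, 0.724, 0.0]
contact_force: [0.1, 0.1, -1.6]
gripper_width: 0.526
```

Call:
{"fn": "apply_moves", "kwargs": {
  "moves": "0.4 0 0 0 0 0 0;0.4 0 0 0 0 0 0"
}}

```text
t: 44.5
eef_pos: [0.5565, 0.2236, 0.1588]
tool_rot: [0.0, 0.692, 0.722, -0.001]
contact_force: [-0.2, -0.3, -1.3]
gripper_width: 0.528
```

Run:
```python
from h import *
p=look('wrist');save(p,'w33')
plan(.5573,.226,.051,92.4)
for X in [(.4457,.2213,.082),(.5015,.2234,.082),(.5578,.226,.03),(.614,.2283,.03)]: print(proj(p,X))
```

```text
t 44.55 pos [0.5566 0.2235 0.1591] yaw 92.4 w 0.527 F [-0.  -0.4 -0.1]
dist [ 0.0007  0.0025 -0.1081] turn [-0.015  0.016 -0.001] shift now-axes [0.0213 0.0081 0.9005] shift goal-axes [0.0203 0.0071 0.9005]
[281.25262778  52.38500975]
[280.70700261 144.29760832]
[280.52895425 206.92508759]
[280.36716141 266.67056177]
```

View pics/w33.png

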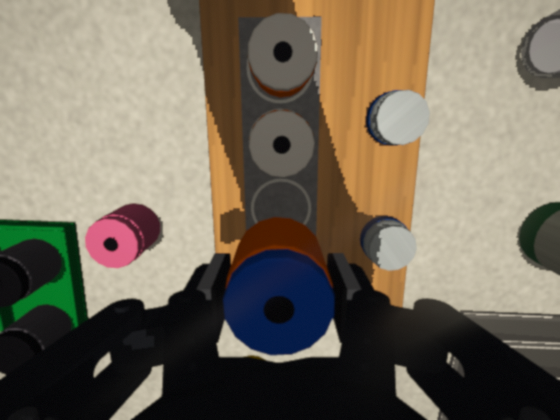

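Call:
{"fn": "apply_moves", "kwargs": {
  "moves": "0.4 0.018 0.003 0.15 0 0 0;0.4 0 0 0.3 0 0 0;0.4 0 0 0.25 0 0 0;0.4 0 0 0.1 0 0 0;0.4 0 0 0 0 0 0;0.4 0 0 0 0 0 0;0.4 0 0 0 0 0 0"
}}

```text
t: 45.13
eef_pos: [0.5588, 0.2278, 0.0652]
tool_rot: [0.001, 0.692, 0.722, 0.001]
contact_force: [0.3, -0.2, -0.4]
gripper_width: 0.524
```

Run:
```python
from h import *
plan(.5573,.2258,.0505,92.4)
```

```text
t 45.13 pos [0.5588 0.2278 0.0652] yaw 92.47 w 0.524 F [ 0.3 -0.2 -0.4]
dist [-0.0015 -0.002  -0.0147] turn [ 0.037 -0.015  0.017] shift now-axes [-0.0165 -0.0132  0.1222] shift goal-axes [-0.0164 -0.0129  0.1223]
```

Call:
{"fn": "apply_moves", "kwargs": {
  "moves": "0.4 -0.012 -0.013 0.06 0 0 0;0.4 0 0 0.03 0 0 0;0.4 0 0 0.01 0 0 0;0.4 0 0 0 0 0 0;0.4 0 0 0 0 0 0"
}}

```text
t: 45.55
eef_pos: [0.5561, 0.2264, 0.0515]
tool_rot: [0.0, 0.691, 0.722, 0.0]
contact_force: [-0.4, -0.4, -0.7]
gripper_width: 0.528
```

Run:
```python
from h import *
plan(.5573,.2258,.0505,92.4)
```

```text
t 45.55 pos [0.5561 0.2264 0.0515] yaw 92.52 w 0.528 F [-0.4 -0.4 -0.7]
dist [ 0.0012 -0.0006 -0.001 ] turn [ 0.002 -0.002  0.029] shift now-axes [-0.0054  0.0102  0.008 ] shift goal-axes [-0.0054  0.0102  0.008 ]
```

Call:
{"fn": "apply_moves", "kwargs": {
  "moves": "0.4 -0.003 0.01 0 0 0 0;0.4 0 0 0.007 0 0 0;0.4 0 0 0 0 0 0;0.4 0 0 0 0 0 0"
}}

```text
t: 45.88
eef_pos: [0.5572, 0.226, 0.0505]
tool_rot: [-0.0, 0.691, 0.722, -0.0]
contact_force: [0.6, 0.9, -1.2]
gripper_width: 0.528
```

Call:
{"fn": "apply_moves", "kwargs": {
  "moves": "-0.3 0 0 0 0 0 0;-0.3 0 0 0 0 0 0;-0.46 0 0 -0.05 0 0 0;-0.46 0 0 -0.2 0 0 0;-0.46 0 0 -0.3 0 0 0;-0.46 0 0 -0.3 0 0 0;-0.46 -0.1 0 -0.2 0 0 0;-0.46 -0.3 -0.1 0 0 0 0;-0.46 -0.3 -0.1 0 0 0 0;-0.46 -0.3 -0.1 0 0 0 0;-0.46 -0.3 -0.1 0 0 0 0;-0.46 -0.3 0 0 0 0 0"
}}

```text
t: 46.88
eef_pos: [0.5153, 0.0305, 0.177]
tool_rot: [-0.001, 0.691, 0.723, -0.0]
contact_force: [1.0, -0.4, -0.2]
gripper_width: 0.729
```

Call:
{"fn": "apply_moves", "kwargs": {
  "moves": "-0.46 -0.3 0 0 0 0 0;-0.46 -0.3 0 0 0 0 0;-0.46 -0.13 0 0 0 0 0;-0.46 0 0 0 0 0 0;-0.46 0 0 0 0 0 0;-0.46 0 0 0 0 0 0"
}}

```text
t: 47.38
eef_pos: [0.5216, -0.0542, 0.1767]
tool_rot: [-0.0, 0.691, 0.723, 0.0]
contact_force: [0.6, 1.4, 0.2]
gripper_width: 0.729
```

Run:
```python
from h import *
p=look('wrist');save(p,'w34')
plan(.4667,-.054,.021,92.4)
hsv=cv2.cvtColor(p['image'],cv2.COLOR_RGB2HSV)
m=cv2.inRange(hsv,(105,150,60),(125,255,255))
n,l,s,c=cv2.connectedComponentsWithStats(m)
for i in range(1,n):
    if s[i,4]>300: print(s[i],c[i],back(p,c[i],.052))
```

```text
t 47.43 pos [ 0.5216 -0.0538  0.1766] yaw 92.64 w 0.734 F [ 0.7  0.3 -0.4]
dist [-0.0549 -0.0002 -0.1556] turn [ 0.002 -0.011  0.061] shift now-axes [ 0.0181 -0.4577  1.2967] shift goal-axes [ 0.0172 -0.4576  1.2968]
[ 255  115   51   53 1858] [279.14693219 140.02960172] [ 0.46645326 -0.05529736  0.052     ]
```

View pics/w34.png

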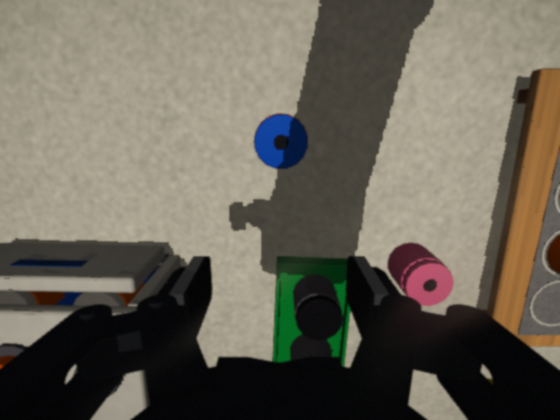

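Call:
{"fn": "apply_moves", "kwargs": {
  "moves": "-0.46 0.005 -0.25 0.1 0 0 0;-0.46 0 -0.2 0.25 0 0 0;-0.46 0 0 0.3 0 0 0;-0.46 0 0 0.3 0 0 0;-0.46 0 0 0.15 0 0 0;-0.46 0 0 0.1 0 0 0;-0.46 0 0 0.04 0 0 0;-0.46 0 0 0.01 0 0 0;-0.46 0 0 0 0 0 0;-0.46 0 0 0 0 0 0"
}}

```text
t: 48.27
eef_pos: [0.4684, -0.0567, 0.0273]
tool_rot: [0.0, 0.691, 0.723, 0.001]
contact_force: [-0.4, 0.7, -0.2]
gripper_width: 0.733
```

Run:
```python
from h import *
p=look('wrist');save(p,'w35')
plan(.4667,-.0545,.021,92.4)
print(proj(p,(.4667,-.0545,.052)))
```

```text
t 48.32 pos [ 0.4684 -0.0569  0.0274] yaw 92.54 w 0.729 F [ 0.6 -0.5  0.8]
dist [-0.0017  0.0024 -0.0064] turn [ 0.027 -0.002  0.036] shift now-axes [ 0.0205 -0.0134  0.0534] shift goal-axes [ 0.0205 -0.0133  0.0534]
[282.55711198 293.73187964]
```

View pics/w35.png

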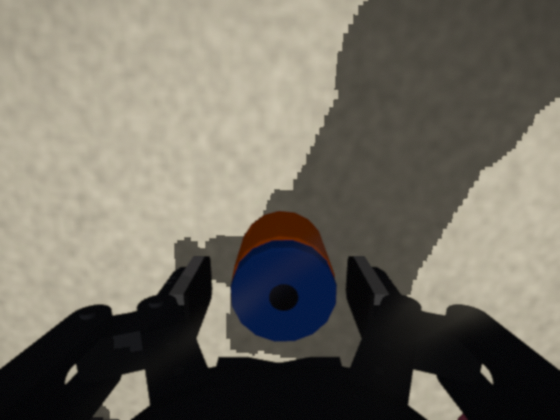

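Call:
{"fn": "apply_moves", "kwargs": {
  "moves": "-0.46 0.022 0 0.03 0 0 0;-0.46 0 0 0.02 0 0 0;-0.46 0 0 0 0 0 0;0.4 0 0 0 0 0 0;0.4 0 0 0 0 0 0;0.4 0 0 0 0 0 0;0.4 0 0 0 0 0 0"
}}

```text
t: 48.9
eef_pos: [0.4675, -0.0545, 0.0207]
tool_rot: [-0.0, 0.691, 0.722, 0.0]
contact_force: [-2.1, 1.2, 6.2]
gripper_width: 0.522
```

Run:
```python
from h import *
plan(.6135,.2285,.16,92.4)
```

```text
t 48.9 pos [ 0.4675 -0.0545  0.0207] yaw 92.51 w 0.522 F [-2.1  1.2  6.2]
dist [0.146  0.283  0.1393] turn [ 0.002 -0.003  0.028] shift now-axes [ 2.3031  1.3194 -1.1599] shift goal-axes [ 2.3055  1.3148 -1.1605]
```

Call:
{"fn": "apply_moves", "kwargs": {
  "moves": "0.4 0 0 -0.1 0 0 0;0.4 0 0 -0.26 0 0 0;0.4 0 0 -0.3 0 0 0;0.4 0 0 -0.3 0 0 0;0.4 0.1 0.05 -0.2 0 0 0;0.4 0.26 0.15 0 0 0 0;0.4 0.27 0.15 0 0 0 0;0.4 0.27 0.15 0 0 0 0;0.4 0.27 0.15 0 0 0 0;0.4 0.27 0.15 0 0 0 0;0.4 0.27 0.15 0 0 0 0;0.4 0.27 0.15 0 0 0 0"
}}

```text
t: 49.9
eef_pos: [0.5891, 0.1902, 0.1592]
tool_rot: [-0.0, 0.691, 0.722, -0.0]
contact_force: [0.8, -0.2, -0.7]
gripper_width: 0.526
```

Call:
{"fn": "apply_moves", "kwargs": {
  "moves": "0.4 0.22 0.14 0 0 0 0;0.4 0.1 0.08 0 0 0 0;0.4 0 0 0 0 0 0;0.4 0 0 0 0 0 0;0.4 0 0 0 0 0 0"
}}

```text
t: 50.32
eef_pos: [0.613, 0.2265, 0.1591]
tool_rot: [0.0, 0.692, 0.722, -0.001]
contact_force: [-0.2, -0.4, -1.4]
gripper_width: 0.53
```

Run:
```python
from h import *
p=look('wrist');save(p,'w36')
plan(.6135,.2285,.06,92.4)
for X in [(.5015,.2234,.082),(.5578,.226,.082),(.614,.2283,.03)]: print(proj(p,X))
```

```text
t 50.37 pos [0.6131 0.2262 0.1593] yaw 92.41 w 0.523 F [-0.3 -0.6 -1.5]
dist [ 0.0004  0.0023 -0.0993] turn [-0.014  0.017  0.002] shift now-axes [0.0201 0.0053 0.8278] shift goal-axes [0.0191 0.0045 0.8279]
[280.10296652  51.09526909]
[280.32522382 143.88024447]
[279.86630296 206.4303655 ]
```

View pics/w36.png

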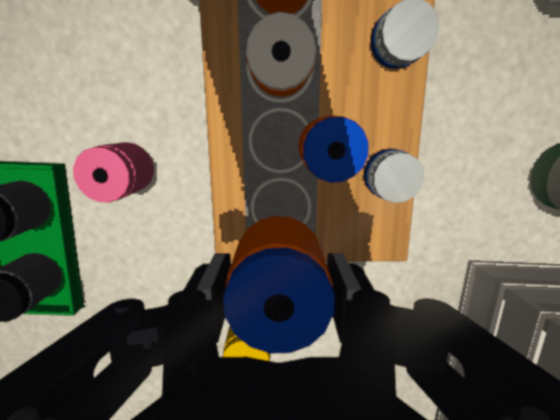

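Call:
{"fn": "apply_moves", "kwargs": {
  "moves": "0.4 0.012 0 0.15 0 0 0;0.4 0 0 0.3 0 0 0;0.4 0 0 0.25 0 0 0;0.4 0 0 0.12 0 0 0;0.4 0 0 0 0 0 0;0.4 0 0 0 0 0 0;0.4 0 0 0 0 0 0"
}}

```text
t: 50.95
eef_pos: [0.6149, 0.2295, 0.0632]
tool_rot: [0.001, 0.692, 0.722, 0.001]
contact_force: [0.1, 0.5, -1.0]
gripper_width: 0.531
```

Run:
```python
from h import *
p=look('wrist');save(p,'w37')
plan(.6135,.2283,.0505,92.4)
```

```text
t 51.0 pos [0.6151 0.2297 0.0635] yaw 92.48 w 0.53 F [ 0.3  0.4 -1.4]
dist [-0.0016 -0.0014 -0.013 ] turn [ 0.048 -0.019  0.02 ] shift now-axes [-0.0116 -0.0139  0.1086] shift goal-axes [-0.0115 -0.0136  0.1086]
```

View pics/w37.png

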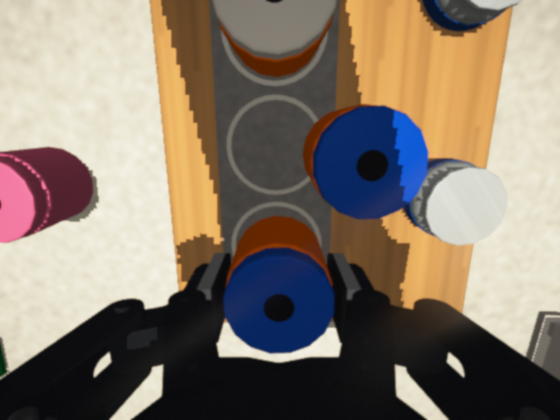

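Call:
{"fn": "apply_moves", "kwargs": {
  "moves": "0.4 -0.012 -0.01 0.05 0 0 0;0.4 0 0 0.03 0 0 0;0.4 0 0 0.01 0 0 0;0.4 0 0 0 0 0 0;0.4 0 0 0 0 0 0"
}}

```text
t: 51.42
eef_pos: [0.6124, 0.228, 0.0508]
tool_rot: [0.0, 0.691, 0.722, -0.0]
contact_force: [-1.4, -1.6, 2.5]
gripper_width: 0.527
```

Call:
{"fn": "apply_moves", "kwargs": {
  "moves": "0.4 0 0 -0.015 0 0 0;0.4 0 0.012 0 0 0 0;0.4 0 0 0 0 0 0;0.4 0 0 0.013 0 0 0;0.4 0 0 0 0 0 0;0.4 0 0 0 0 0 0"
}}

```text
t: 51.92
eef_pos: [0.6141, 0.2283, 0.0508]
tool_rot: [0.0, 0.691, 0.722, 0.0]
contact_force: [0.8, 1.6, 1.3]
gripper_width: 0.524
```

Release, lift and view the displaced cartridge.

Call:
{"fn": "apply_moves", "kwargs": {
  "moves": "-0.2 0 0 0 0 0 0;-0.2 0 0 0 0 0 0;-0.2 0 0 -0.05 0 0 0;-0.2 0 0 -0.2 0 0 0;-0.2 0 0 -0.3 0 0 0;-0.2 0 -0.1 -0.3 0 0 0;-0.2 0.1 -0.1 -0.1 0 0 0;-0.2 0 0 0 0 0 0;-0.2 0 0 0 0 0 0;-0.2 0 0 0 0 0 0"
}}

```text
t: 52.75
eef_pos: [0.5889, 0.2386, 0.164]
tool_rot: [-0.0, 0.691, 0.723, -0.001]
contact_force: [-0.5, -0.7, -0.3]
gripper_width: 0.601
```

Run:
```python
from h import *
p=look('wrist');save(p,'w38')
plan(.5573,.28,.06,92.4)
for X in [(.4457,.2213,.082),(.5015,.2234,.082),(.5578,.226,.03),(.614,.2283,.082)]: print(proj(p,X))
hsv=cv2.cvtColor(p['image'],cv2.COLOR_RGB2HSV)
m=cv2.inRange(hsv,(105,150,40),(125,255,255))
n,l,s,c=cv2.connectedComponentsWithStats(m)
for i in range(1,n):
    if s[i,4]>300: print(s[i],c[i],back(p,c[i],.082))
t=look('top');zoom(t,170,170,250,280,6,'t38',.8)
```

```text
t 52.8 pos [0.5889 0.2381 0.1634] yaw 92.49 w 0.598 F [-0.6 -0.1 -0.4]
dist [-0.0316  0.0419 -0.1034] turn [-0.025  0.02   0.022] shift now-axes [ 0.3612 -0.2466  0.8619] shift goal-axes [ 0.3596 -0.2487  0.862 ]
[259.3033843  -5.4996116]
[260.1216724   92.14475999]
[264.61327971 167.87468289]
[262.35934853 252.62927925]
[ 285  153   60   60 2616] [313.95183486 182.28134557] [0.5593876  0.26287195 0.082     ]
[ 235  224   57   53 2056] [262.23638132 248.86381323] [0.61100011 0.22811692 0.082     ]
```

View pics/w38.png

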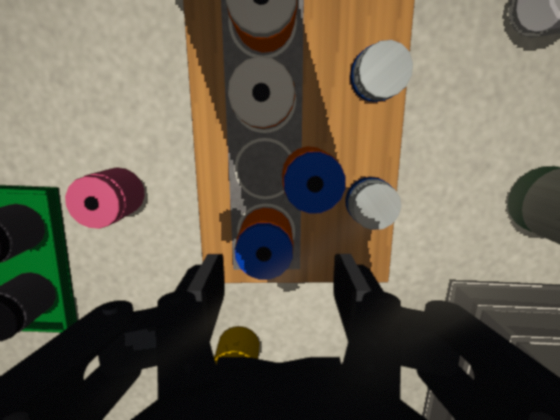

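View pics/t38.png

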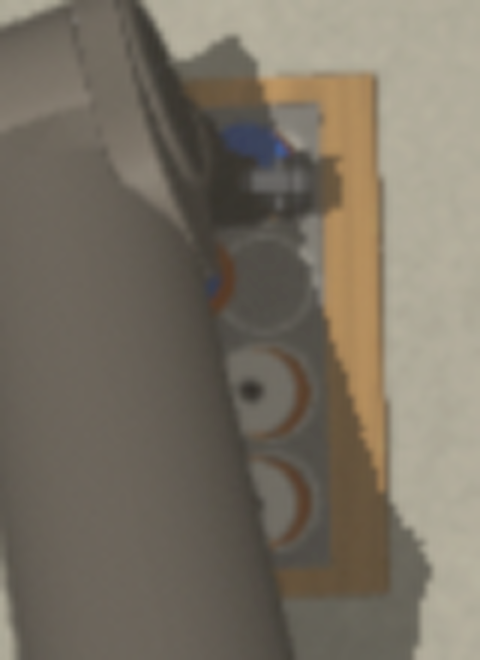

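Run:
```python
from h import *
p=look('wrist')
print(np.round(bot.get_obs()['q'],3))
plan(.561,.2635,.1634,12.5)
print('disp',back(p,(315,184),.082),'tin',back(p,(375,203),.06),'new4',back(p,(263.5,254.5),.082),'tin1',back(p,(384,70),.06))
```

```text
[-0.658  0.488  0.239  1.73  -0.137  0.942  1.249]
t 52.9 pos [0.589  0.238  0.1633] yaw 92.47 w 0.599 F [ 0.  -0.1 -0.2]
dist [-0.028   0.0255  0.0001] turn [-8.0000e-03  3.8000e-02  1.9991e+01] shift now-axes [ 0.2221 -0.2243 -0.001 ] shift goal-axes [-0.1822 -0.2578 -0.0011]
disp [0.56045618 0.26296925 0.082     ] tin [0.57734716 0.31357626 0.06      ] new4 [0.61513273 0.22852106 0.082     ] tin1 [0.48126033 0.30821519 0.06      ]
```

Call:
{"fn": "apply_moves", "kwargs": {
  "moves": "-0.32 0 0 0 0 0 0.9;-0.32 0 0 0 0 0 1;-0.32 0 0 0 0 0 1;-0.32 0 0 0 0 0 1;-0.32 0 0 0 0 0 1;-0.32 0 0 0 0 0 1;-0.32 0 0 0 0 0 1;-0.32 0 0 0 0 0 1;-0.32 0 0 0 0 0 1;-0.32 0 0 0 0 0 1;-0.32 0 0 0 0 0 1;-0.32 0 0 0 0 0 1"
}}

```text
t: 53.9
eef_pos: [0.5892, 0.2383, 0.1636]
tool_rot: [0.0, 0.925, 0.38, -0.001]
contact_force: [0.3, -0.4, 0.1]
gripper_width: 0.657
```

Call:
{"fn": "apply_moves", "kwargs": {
  "moves": "-0.32 0 0 0 0 0 1;-0.32 0 0 0 0 0 1;-0.32 0 0 0 0 0 1;-0.32 0 0 0 0 0 1;-0.32 0 0 0 0 0 1;-0.32 0 0 0 0 0 1;-0.32 0 0 0 0 0 1;-0.32 0 0 0 0 0 1;-0.32 0 0 0 0 0 0;-0.32 0 0 0 0 0 0;-0.32 0 0 0 0 0 0"
}}

```text
t: 54.82
eef_pos: [0.5893, 0.2388, 0.1642]
tool_rot: [0.0, 0.994, 0.113, -0.0]
contact_force: [0.2, -0.2, -0.1]
gripper_width: 0.662
```

Run:
```python
from h import *
p=look('wrist');save(p,'w39')
plan(.5607,.2632,.10,12.5)
print(proj(p,(.5607,.2632,.082)),bot.get_obs()['q'][6])
```

```text
t 54.87 pos [0.5893 0.2388 0.1643] yaw 12.99 w 0.66 F [ 0.7  1.1 -0.1]
dist [-0.0286  0.0244 -0.0643] turn [0.005 0.008 0.123] shift now-axes [-0.1861 -0.2519  0.5363] shift goal-axes [-0.1885 -0.2501  0.5362]
[248.24404578 179.28473396] 0.04588687118716816
```

View pics/w39.png

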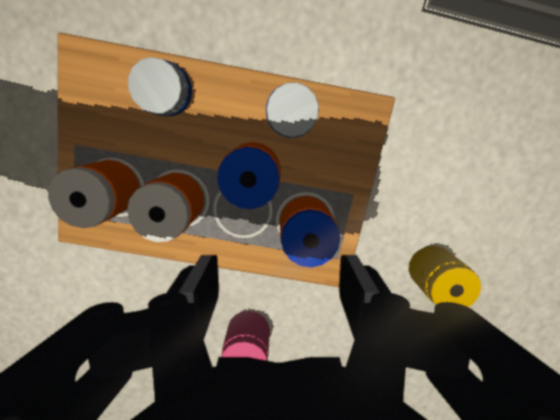

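Call:
{"fn": "apply_moves", "kwargs": {
  "moves": "-0.32 -0.1 -0.13 0 0 0 0;-0.32 -0.087 -0.12 0.1 0 0 0;-0.32 0 0 0.2 0 0 0;-0.32 0 0 0.2 0 0 0;-0.32 0 0 0.1 0 0 0;-0.32 0 0 0 0 0 0;-0.32 0 0 0 0 0 0;-0.32 0 0 0 0 0 0"
}}

```text
t: 55.53
eef_pos: [0.5618, 0.2632, 0.0939]
tool_rot: [-0.0, 0.994, 0.112, 0.001]
contact_force: [0.1, 0.2, -0.1]
gripper_width: 0.664
```

Run:
```python
from h import *
p=look('wrist');save(p,'w40')
plan(.5607,.2632,.0505,12.5)
print(proj(p,(.5607,.2632,.082)))
```

```text
t 55.58 pos [0.5619 0.2633 0.0942] yaw 12.89 w 0.658 F [-0.3 -0.2 -0.4]
dist [-0.0012 -0.0001 -0.0437] turn [-0.009 -0.033  0.098] shift now-axes [-0.0111 -0.0011  0.3638] shift goal-axes [-0.0102 -0.0012  0.3638]
[278.39794827 259.48775199]
```

View pics/w40.png

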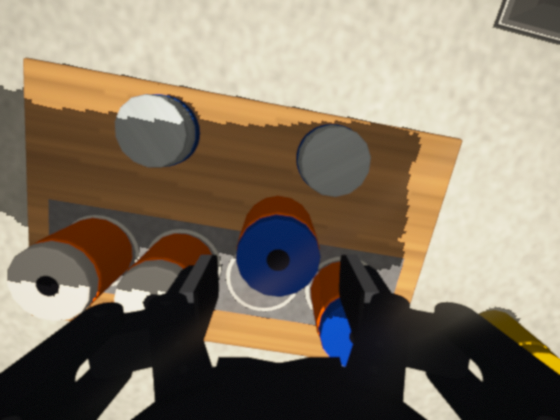

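Call:
{"fn": "apply_moves", "kwargs": {
  "moves": "-0.32 -0.008 0 0.08 0 0 0;-0.32 0 0 0.08 0 0 0;-0.32 0 0 0 0 0 0;-0.32 0 0 0 0 0 0"
}}

```text
t: 55.92
eef_pos: [0.5591, 0.2629, 0.0727]
tool_rot: [0.0, 0.994, 0.113, -0.001]
contact_force: [1.1, -0.7, 0.4]
gripper_width: 0.661
```

Run:
```python
from h import *
p=look('wrist');save(p,'w41')
plan(.5607,.2632,.0505,12.5)
print(proj(p,(.5607,.2632,.082)))
```

```text
t 55.97 pos [0.5595 0.2629 0.0731] yaw 12.92 w 0.658 F [-0.3 -0.8  0.4]
dist [ 0.0012  0.0003 -0.0226] turn [0.004 0.011 0.104] shift now-axes [ 1.040e-02 -1.000e-04  1.887e-01] shift goal-axes [ 1.020e-02 -1.000e-04  1.887e-01]
[284.36310352 279.16857832]
```

View pics/w41.png

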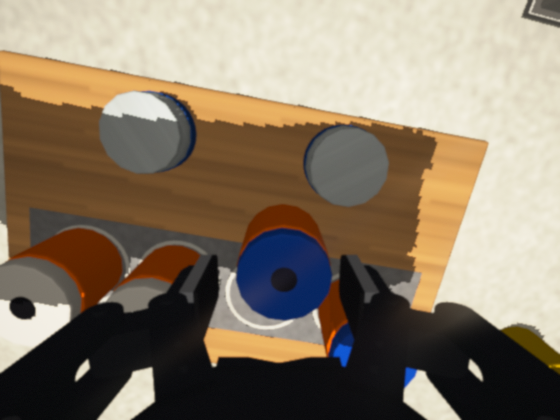

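Call:
{"fn": "apply_moves", "kwargs": {
  "moves": "-0.32 0.01 0 0.07 0 0 0;-0.32 0 0 0.06 0 0 0;-0.32 0 0 0.04 0 0 0;-0.32 0 0 0 0 0 0;-0.32 0 0 0 0 0 0"
}}

```text
t: 56.38
eef_pos: [0.5606, 0.2632, 0.0525]
tool_rot: [0.0, 0.994, 0.112, -0.0]
contact_force: [0.1, 0.1, -0.1]
gripper_width: 0.661
```

Run:
```python
from h import *
p=look('wrist');save(p,'w42')
plan(.5607,.2632,.0505,12.5)
print(proj(p,(.5607,.2632,.082)))
```

```text
t 56.43 pos [0.5609 0.2632 0.053 ] yaw 12.91 w 0.661 F [0.7 0.3 0.1]
dist [-0.0002 -0.     -0.0025] turn [0.003 0.004 0.103] shift now-axes [-0.0017 -0.      0.0205] shift goal-axes [-0.0017  0.      0.0205]
[281.37565286 302.75637383]
```

View pics/w42.png

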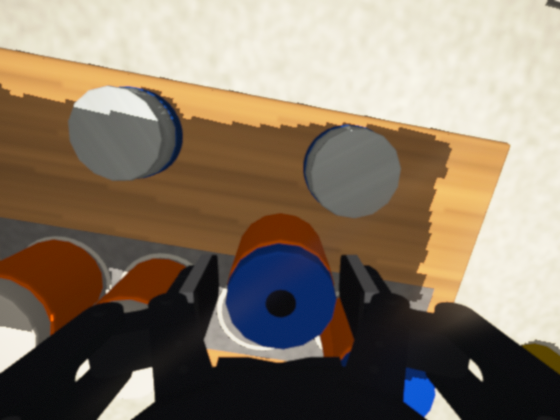

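Call:
{"fn": "apply_moves", "kwargs": {
  "moves": "0.4 0 0 0.015 0 0 0;0.4 0 0 0 0 0 0;0.4 0 0 0 0 0 0;0.4 0 0 0 0 0 0;0.4 0 0 -0.1 0 0 0;0.4 0 0 -0.25 0 0 0;0.4 0 0 -0.3 0 0 0;0.4 0 0 -0.25 0 0 0;0.4 0 0 0 0 0 -1;0.4 0 0 0 0 0 -1;0.4 0 0 0 0 0 -1;0.4 0 0 0 0 0 -1"
}}

```text
t: 57.43
eef_pos: [0.5607, 0.2634, 0.16]
tool_rot: [-0.0, 0.968, 0.251, 0.0]
contact_force: [-0.2, 0.3, -1.5]
gripper_width: 0.528
```

Call:
{"fn": "apply_moves", "kwargs": {
  "moves": "0.4 0 0 0 0 0 -1;0.4 0 0 0 0 0 -1;0.4 0 0 0 0 0 -1;0.4 0 0 0 0 0 -1;0.4 0 0 0 0 0 -1;0.4 0 0 0 0 0 -1;0.4 0 0 0 0 0 -1;0.4 0 0 0 0 0 -1;0.4 0 0 0 0 0 -1;0.4 0 0 0 0 0 -1;0.4 0 0 0 0 0 -1;0.4 0 0 0 0 0 -1"
}}

```text
t: 58.43
eef_pos: [0.5607, 0.263, 0.1597]
tool_rot: [0.0, 0.782, 0.623, -0.0]
contact_force: [-0.6, -0.3, -0.9]
gripper_width: 0.526
```

Call:
{"fn": "apply_moves", "kwargs": {
  "moves": "0.4 0 0 0 0 0 -1;0.4 0 0 0 0 0 -1;0.4 0 0 0 0 0 -1;0.4 0 0 0 0 0 -0.9;0.4 -0.1 0 0 0 0 0;0.4 -0.15 0 0 0 0 0;0.4 -0.06 0 0 0 0 0;0.4 0 0 0 0 0 0;0.4 0 0 0 0 0 0;0.4 0 0 0 0 0 0"
}}

```text
t: 59.27
eef_pos: [0.5625, 0.227, 0.1595]
tool_rot: [-0.0, 0.691, 0.722, 0.0]
contact_force: [0.4, 0.3, -1.5]
gripper_width: 0.522
```

Run:
```python
from h import *
p=look('wrist');save(p,'w43')
plan(.5576,.2262,.058,92.4)
for X in [(.4457,.2213,.082),(.5015,.2234,.082),(.5578,.226,.03),(.614,.2283,.03)]: print(proj(p,X))
```

```text
t 59.32 pos [0.5624 0.2273 0.1594] yaw 92.56 w 0.523 F [ 0.5  0.5 -1.7]
dist [-0.0048 -0.0011 -0.1014] turn [ 0.001 -0.009  0.041] shift now-axes [-0.0081 -0.0403  0.8451] shift goal-axes [-0.0077 -0.0402  0.8451]
[276.21899795  41.43113767]
[275.87060585 134.61488548]
[276.57366986 199.63796925]
[276.50343388 259.93134792]
```

View pics/w43.png

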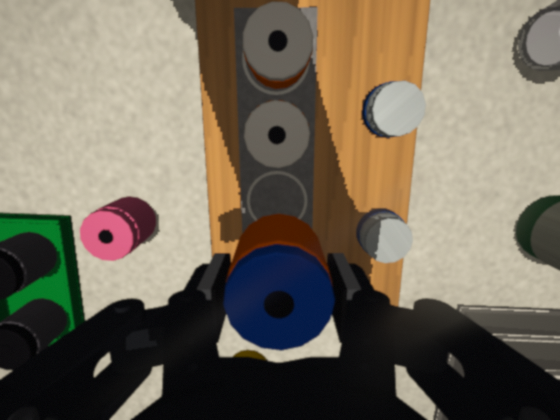

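Call:
{"fn": "apply_moves", "kwargs": {
  "moves": "0.4 -0.015 -0.035 0.15 0 0 0;0.4 0 0 0.3 0 0 0;0.4 0 0 0.25 0 0 0;0.4 0 0 0.1 0 0 0;0.4 0 0 0.03 0 0 0;0.4 0 0 0 0 0 0;0.4 0 0 0 0 0 0"
}}

```text
t: 59.9
eef_pos: [0.5595, 0.2249, 0.061]
tool_rot: [0.0, 0.691, 0.723, 0.001]
contact_force: [-0.4, 0.4, -0.2]
gripper_width: 0.526
```

Run:
```python
from h import *
p=look('wrist');save(p,'w44')
plan(.5583,.2260,.0505,92.4)
```

```text
t 59.95 pos [0.5598 0.2249 0.0615] yaw 92.52 w 0.528 F [ 0.5  0.3 -0.4]
dist [-0.0015  0.0011 -0.011 ] turn [ 0.039 -0.018  0.029] shift now-axes [ 0.0093 -0.0126  0.0912] shift goal-axes [ 0.0094 -0.0123  0.0913]
```

View pics/w44.png

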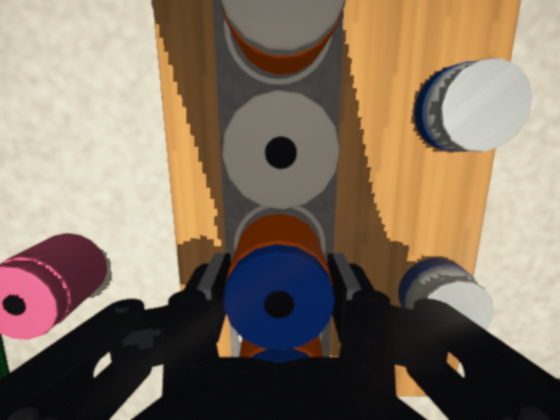

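Call:
{"fn": "apply_moves", "kwargs": {
  "moves": "0.4 0.009 -0.004 0.04 0 0 0;0.4 0 0 0.03 0 0 0;0.4 0 0 0.01 0 0 0;0.4 0 0 0 0 0 0;0.4 0 0 0 0 0 0"
}}

```text
t: 60.37
eef_pos: [0.5588, 0.226, 0.0519]
tool_rot: [0.0, 0.691, 0.723, 0.001]
contact_force: [-1.8, -0.2, 10.2]
gripper_width: 0.527
```

Run:
```python
from h import *
plan(.5583,.2260,.0505,92.4)
```

```text
t 60.37 pos [0.5588 0.226  0.0519] yaw 92.52 w 0.527 F [-1.8 -0.2 10.2]
dist [-0.0005 -0.     -0.0014] turn [ 0.027 -0.022  0.031] shift now-axes [ 0.0001 -0.0041  0.0114] shift goal-axes [ 0.0001 -0.004   0.0115]
```

Call:
{"fn": "apply_moves", "kwargs": {
  "moves": "0.4 0 0 -0.01 0 0 0;0.4 0 0 0 0 0 0;-0.2 0 0 0 0 0 0;-0.2 0 0 0 0 0 0;-0.2 0 0 -0.05 0 0 0;-0.2 0 0 -0.2 0 0 0;-0.2 0 0 -0.3 0 0 0;-0.2 0 0 -0.3 0 0 0;-0.2 0 0 -0.25 0 0 0;-0.2 0 0 0 0 0 0;-0.2 0 0 0 0 0 0;-0.2 0 0 0 0 0 0"
}}

```text
t: 61.37
eef_pos: [0.5575, 0.2252, 0.1831]
tool_rot: [-0.0, 0.691, 0.722, -0.0]
contact_force: [-0.4, -0.8, -0.1]
gripper_width: 0.598
```

Run:
```python
from h import *
p=look('wrist');save(p,'w45')
plan(.5583,.2260,.0505,92.4)
for X in [(.4457,.2213,.082),(.5015,.2234,.082),(.5578,.226,.082),(.614,.2283,.082)]: print(proj(p,X))
```

```text
t 61.42 pos [0.5571 0.225  0.1823] yaw 92.52 w 0.6 F [-0.1 -0.6 -0.1]
dist [ 0.0012  0.001  -0.1318] turn [-0.026  0.011  0.031] shift now-axes [0.009  0.0126 1.0987] shift goal-axes [0.0081 0.0106 1.0987]
[278.94242224  57.89207042]
[278.45732263 140.5996403 ]
[278.63965196 214.25874985]
[278.44533014 279.57410742]
```

View pics/w45.png

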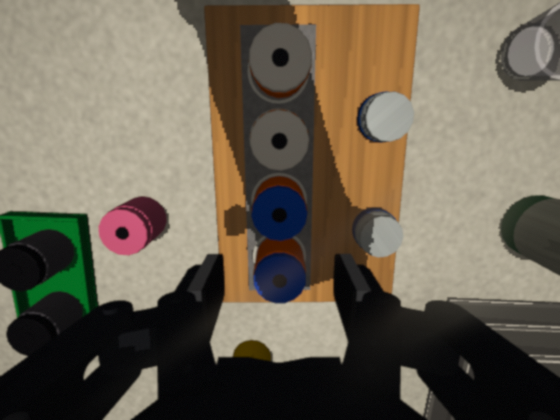

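Call:
{"fn": "apply_moves", "kwargs": {
  "moves": "-0.2 0 0 -0.3 0 0 0;-0.2 0.1 0 -0.3 0 0 0;-0.2 0.3 -0.1 0 0 0 0;-0.2 0.3 -0.1 0 0 0 0;-0.2 0.3 -0.1 0 0 0 0;-0.2 0.3 -0.1 0 0 0 0;-0.2 0.3 -0.1 0 0 0 0;-0.2 0.3 -0.1 0 0 0 0;-0.2 0.3 -0.1 0 0 0 0;-0.2 0.3 -0.1 0 0 0 0;-0.2 0 0 0 0 0 0;-0.2 0 0 0 0 0 0"
}}

```text
t: 62.42
eef_pos: [0.4457, 0.5232, 0.2526]
tool_rot: [-0.0, 0.689, 0.724, -0.002]
contact_force: [0.8, -0.6, -0.9]
gripper_width: 0.602
```

Run:
```python
from h import *
t=look('top');zoom(t,165,120,415,280,3.2,'t46',.8)
s=look('scene');zoom(s,120,150,440,340,2.5,'s46',.8)
plan(.4,.5,.2)
```

```text
t 62.52 pos [0.449  0.5195 0.2536] yaw 92.49 w 0.597 F [-0.1 -1.  -0. ]
dist [-0.049  -0.0195 -0.0536] turn [-0.015  0.042  0.621] shift now-axes [-0.1435 -0.4148  0.4479] shift goal-axes [-0.1626 -0.4086  0.4471]
```

View pics/t46.png

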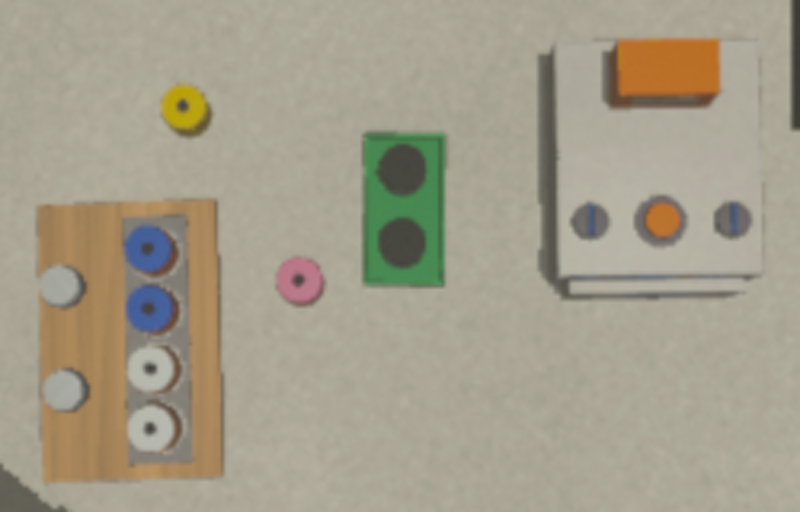

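View pics/s46.png

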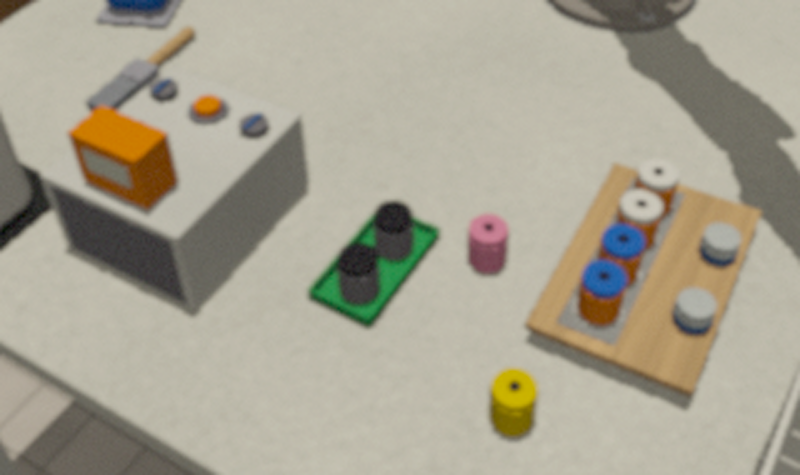

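```bash
python3 -c "
from station import bot
print(bot.hand_in())"
```

```text
the job is handed in; nothing more can be done
None
```

The job is done and handed in at about 62.5 s of the 210 s allowed, with the gripper clear of everything.

- **Dosing tray:** I pressed the button and stood both spent cartridges in the green crate. I then loaded the two wells with the cartridges from rings 1 and 2. I pushed the tray to its stop, where the force fell away as the catch snapped. It stayed in once the arm backed off, and sits as it did when latched at the start.
- **Shelf row:** The two remaining white-capped cartridges went to rings 1 and 2 in the same order, with the two new blue-capped ones on rings 3 and 4.
- **Mishap mended:** The blue-capped cartridge on ring 3 was knocked about 4 cm sideways while the arm was elsewhere. A tin beside it blocked the normal grip, so I turned the gripper, picked it up again and put it back on ring 3.

**Last checks:** In the last wrist picture, all four cartridge centres were within about 2 pixels (roughly 2 mm) of their ring positions. In the last top and scene pictures:
- The spent cartridges stand upright in the crate, and the tray is flush.
- The two tins are within a pixel of where they started, and the pink and yellow look-alikes look unmoved.

I could not see straight into the shut tray. I saw its cartridges standing in the wells before and during the push, and afterwards only through the gap above the front panel. No check failed or disagreed.

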